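# Fold out the draining stand's hook and snap the rinsed dip basket onto it

## Task

Swing the folded flat hook of the draining stand fully out to its stop. Then hang the wire dip basket on it by the socket in its bail, pressing it down over the hook's upturned tongue until the spring catch snaps in and it stands home, and let go so that it hangs straight over the drip tray. Be gentle: press the basket on the hook with no more than about 20 newtons, do not tip the basket over, and leave the other things on the bench where they are.

Things in the scene. Friction and masses are not known exactly. Their poses are not given: they have to be found in the camera images.
- stand: Draining stand, fixed: steel drip tray 186 mm deep (x) by 264 wide (y), rim 14 high, white back plate 12 mm thick along its far side, plate front face at x = +58 mm, top edge at z = 155. Origin on the worktop, 22 mm to +x of the tray's centre; x points through the plate to its back. The hook's hinge bracket is screwed to the plate through slotted holes: its height differs by up to 16 mm either way.
- hook (a joint): Angle of the flat steel hook (rad): 0 folded along the back plate, towards the stand's +y; 1.571 fully out against its firm stop, towards the stand's -x; grows anticlockwise seen from above. The upright hinge is stiff (0.35 N m, i.e. 3.5 N at the tongue), has no spring and stays where it is left.
- hinge_line (a point): Point fixed to the stand, on the hook's vertical hinge axis (x = +46, y = 0 mm in the stand's frame), 185 mm above the worktop: the nominal height of the hook's seat; the true one, -16 to +16 mm from it, is not measured. The tongue's middle is 100 mm from this axis.
- seat_line (a point): Point fixed to the stand where the middle of the tongue's foot comes when the hook is fully out (x = -54, y = 0, z = 185 mm), at NOMINAL height (true: -16 to +16 mm). Axes as the stand. Hook: flat bar 8 mm thick, arm 20 high; its top is the seat. The tongue stands up from it near its end: 24 mm wide along the arm, 30 high, top 4 mm rounded, bare on all sides and above the back plate.
- catch (a joint): Sprung round-nosed pin, 5 mm across, in the tongue's outer narrow edge, 21 mm above the seat: travel pressed in (m), 0 = out, standing 4 mm proud; 0.0045 = fully in. Needs 6 N to start, 9 N at 3 mm. When the basket is home it has sprung out again into a window of the socket, and holds the basket from being knocked off.
- basket: Loose stainless wire dip basket, 0.16 to 0.26 kg, upright on the worktop left of the stand; origin at the centre of its underside, z up. Basket 78 mm (x) by 86 (y), 42 high. Over it a rigid flat-strip bail: legs at y = +-45, crossbar along y at z = 163 to 167, 12 mm wide in x; open to +x and -x between z = 42 and 142, where the hook's arm comes in. The same either way round.
- basket_socket (a point): Centre of the lower mouth of the hanger socket, an upright rectangular sleeve in the middle of the crossbar; axes as the basket, 142 mm above its underside. Opening 26 mm (x) by 10 (y), 1 mm play each side of the tongue, lower edges rolled (radius 2.5). Slips down over the tongue, its x along the hook's arm.
- socket_top (a point): Centre of the socket's open top, 46 mm above its mouth. Outside 36 mm (x) by 20 (y); its end faces, at x = +-18 mm, are free to be gripped from above. About 23 mm before home the mouth meets the catch pin: weight alone does not pass it, a push of 5 to 12 N does, and the pin then rubs all the way down. In the last 3 mm it springs into a window and the socket stands firmly on the arm.
- petri_dish_1: Bystander: petri dish, 94 mm across, 18 mm high, loose; origin at the centre of its underside.
- dropper_bottle: Bystander: small dropper bottle with a black bulb, 33 mm across, 107 mm high, loose; origin at the centre of its underside.
- rinse_bottle: Bystander: white wash bottle with a bent spout tube, 73 by 113 mm, 223 mm high, loose; origin at the centre of its underside.
- ph_tester: Bystander: yellow pen-shaped pH tester lying at the front of the worktop, 187 mm long (its y), 31 mm wide, 21 mm high, loose; origin at the centre of its underside.

How it is judged (in metres and radians):
On the way, in this order (a step that is already met when the one before it is completed fails the run):
1. the hook is swung fully out to its stop (value of joint hook above 1.52 rad), for 0.2 s.
2. the basket's socket is pressed home on the hook's tongue (value of joint hook above 1.52 rad and value of joint catch below 0.001 m and z of basket_socket in the frame of seat_line between -0.019 and 0.019 m and horizontal distance between basket_socket and seat_line below 0.004 m and angle between basket's own z axis and vertical below 0.08 rad and contact force between hook_arm and basket above 0.1 N), for 0.2 s.
At the end, for the whole second after the job is handed in: The hook is out at its stop (over 1.52 rad); the basket hangs on it at rest, released and home: catch pin out again (under 1 mm pressed in), socket standing on the hook's arm (touching it; 19 mm either way of the nominal height), within 4 mm sideways of seat_line, upright within 0.08 rad (all of step 2 and linear speed of basket below 0.02 m/s and angular speed of basket below 0.2 rad/s).
It fails at once if the basket and the stand's hook press on each other with more than 35 N (contact force between basket and stand above 35 N).
It fails at once if the basket is tipped by more than 0.6 rad (angle between basket's own z axis and vertical above 0.6 rad).
It fails at once if the petri dish, dropper bottle, wash bottle or pH tester is moved by more than 25 mm (distance of any of petri_dish_1, dropper_bottle, rinse_bottle, ph_tester from where it was at the start of the episode above 0.025 m).
It also fails if it takes over 72 s, if anything falls off the work surface, if the arm or the gripper's body presses on something with over 40 N, if the wrist force passes 120 N, or if a joint passes its speed limit or range.

## Robot

A 6-joint arm with a two-finger parallel gripper is mounted at the origin on a cart in front of the work surface, level with it; the furniture and walls round the work are solid. World frame = base frame: x ahead of the robot, y to its left, z up, the work surface at z = 0. Lengths are in mm, angles in degrees, forces in N, time in s.
With the tool pointing down it reaches from about 350 to 975 mm from the base axis. Payload 17.4 kg.
Tool frame: the origin (TCP) lies where the fingers leave the gripper's body, on its centre line; the fingertips stand robot.tips_ahead ahead of it and the grasp point (between the pads) lies 54 mm ahead of it (robot.tips_ahead is the distance from the TCP to the fingertips, in mm); z points along the fingers, y is the direction in which the jaws open and shut (so a half turn about z gives the same grasp; the last joint's range is limited). The gripper opens to 85 mm and grips with 20 to 120 N. Pads are 22 mm wide; open, the fingers measure 114 mm over their backs; the gripper's body (76 mm by 85 mm) begins 54 mm behind the grasp point. The pads swing forward as they close: fully open they stand 13 mm farther back than shut.
Start: joints at [65.214, 6.646, 82.598, -0, 90.757, -2.166], TCP at [259.629, 623.078, 303.903] pointing down, gripper open.
Joint ranges: [-162.19, 162.19], [-47.58, 125.68], [4.15, 143.07], [-65.23, 245.23], [0.69, 171.88], [-170.13, 170.13]. Speed limits (degrees/s): [108.29, 108.29, 127.2, 180, 180, 180].

## Interface

Orientations are given as a 3x3 rotation matrix whose columns are the frame's x, y, z axes.
In Python, from plant import robot gives the robot as it stands.
- The arm moves only by the tool send_rows, never from a script. Its argument "motion" is a list of rows, each an object with "travel": the shift along the tool's x, y, z in units of 30 mm (1.0 is 30 mm), a list of three; "yaw": the turn about the tool's z in units of 10 degrees (1.0 is 10 degrees); "grip": the closure in counts, from 0 (fully open) to 255 (shut). In form: [{"travel": [tx, ty, tz], "yaw": yaw, "grip": grip}, ...]. A call has 1 to 12 rows; each row is the pose to reach, as a shift and turn from the pose commanded when the call began, along the tool's axes at that moment; what a row does not reach only later rows make up. A row lasts 1/8 s, in which the tool goes at most 62.5 mm and 10.7 degrees, less where a joint would pass 70% of its speed; a pose out of reach is approached as far as the arm can. A call with a gripper value outside its range is refused whole. The fingers move at their own pace and stop on an object; "force" is the grip in N (left out, the last holds). Time passes only in rows, so rows that repeat a pose let the fingers close. It gives the time, the measured TCP pose, the force and the opening at its end, in the units of the state.
- robot.read_state(): the state, without advancing time (a new reading comes with each control period).
- robot.get_image(name): name is "side" or "top"; returns (picture, depth): 384x512x3 uint8, red, green, blue; 384x512 float32, mm along the optical axis (not along the pixel's ray), 0 where there is no reading.
- robot.camera_params(name): a dict with "camera_matrix" (3x3 intrinsics, pixels), "rvec" (rotation vector, rad) and "tvec" (3), from world to camera coordinates, as OpenCV has them. Camera axes: x right, y down, z forward; pixel columns grow to the right and rows downward; lengths in mm; the calibration is good to about 2 mm. A picture is of the moment at which its call begins. camera_params takes no time and is no camera call.
- robot.finish_job(): hands the job in, once; it reports no verdict.
The state is a dict: "clock": time; "joint_pos": joint angles; "qvel": joint speeds; "joint_efforts": joint torques, N m; "tcp_pos": TCP position; "tcp_rot": TCP orientation; "contact_force": force on the tool from outside, world axes, zero at the start; "torque": the same for the moment, N m; "finger_gap": finger opening in mm.
Only numpy, scipy, OpenCV 4.12 (cv2) and the standard library are available. Lean on these libraries where they do the work, as an engineer would, in place of code of your own. Each camera call takes 0.05 s, during which the arm holds its last target.

## Working session

There is one attempt and no reset: what is moved stays moved. The work goes in short steps, Python scripts to look and compute and a tool call to move; the robot and the scene stay as the last step left them, time stands still between calls to the robot, and variables do not carry over. Pictures are saved under pics/ and viewed, and the job is handed in when it is done.

Besides the shell and the picture viewer there is one more tool, called after "Emit:" by a JSON object that holds its "name" and its "arguments", one argument or row to a line. send_rows: Moves the arm, as the interface text tells. Its arguments: {"type":"object","properties":{"motion":{"type":"array"},"force":{"type":"number"}},"required":["motion"]}

```bash
ls; mkdir -p pics; cat > h.py <<'E'
import numpy as np, cv2
from plant import robot
def snap(name,fn):
    im,d=robot.get_image(name); cv2.imwrite(f'pics/{fn}.png',im[:,:,::-1]); np.save(f'pics/{fn}.npy',d); return im,d
def cam(name):
    p=robot.camera_params(name);K=np.array(p['camera_matrix'],float);R=cv2.Rodrigues(np.array(p['rvec'],float))[0];t=np.array(p['tvec'],float).ravel();return K,R,t
def w(name,u,v,d):
    K,R,t=cam(name);return R.T@(np.linalg.inv(K)@np.array([u,v,1.])*d-t)
def wz(name,u,v,z):
    K,R,t=cam(name);r=R.T@np.linalg.inv(K)@np.array([u,v,1.]);c=-R.T@t;return c+r*(z-c[2])/r[2]
def cloud(name,d):
    K,R,t=cam(name);v,u=np.mgrid[:d.shape[0],:d.shape[1]]
    P=np.stack([(u-K[0,2])/K[0,0]*d,(v-K[1,2])/K[1,1]*d,d],-1);return (P-t)@R
def proj(name,p):
    K,R,t=cam(name);q=K@(R@np.array(p,float)+t);return q[:2]/q[2]
def crop(fn,x0,y0,x1,y1,s,out):
    im=cv2.imread(f'pics/{fn}.png')[y0:y1,x0:x1];cv2.imwrite(f'pics/{out}.png',cv2.resize(im,None,fx=s,fy=s,interpolation=cv2.INTER_CUBIC))
E
python3 - <<'E'
from h import *
snap('side','s0');snap('top','t0')
print(robot.read_state(),robot.tips_ahead)
for n in('side','top'):
    K,R,t=cam(n);print(n,K,R,-R.T@t)
E
```

```text
pics
{'clock': 0.1, 'joint_pos': array([ 6.52147657e+01,  6.67094381e+00,  8.26330598e+01,  4.69575788e-04,
        9.07571276e+01, -2.16471460e+00]), 'qvel': array([ 0.00744357, -0.11380692,  0.00089456, -0.01504825,  0.10733421,
       -0.10081402]), 'joint_efforts': array([ 1.59292384e-03, -7.33662128e+01, -6.33789539e+01,  1.05293784e-04,
        5.18897039e-03, -7.64144716e-05]), 'tcp_pos': array([259.57361431, 622.98096308, 303.22868113]), 'tcp_rot': array([[-9.23072557e-01,  3.84625595e-01, -4.54721151e-04],
       [ 3.84625861e-01,  9.23072053e-01, -9.65225041e-04],
       [ 4.84901308e-05, -1.06587026e-03, -9.99999431e-01]]), 'contact_force': array([ 0.15534277, -0.18737284,  0.58329843]), 'torque': array([ 0.0083581 ,  0.02541078, -0.04039562]), 'finger_gap': 85.2803809611237} 72.6
side [[380.94193943   0.         254.25879532]
 [  0.         380.94193943 192.56808038]
 [  0.           0.           1.        ]] [[ 0.92623739 -0.37649838 -0.01825573]
 [-0.21736537 -0.49392644 -0.84189605]
 [ 0.30795551  0.78376377 -0.53933085]] [ 233.41967952 -839.08198257  698.41264967]
top [[368.3282403    0.         258.17264681]
 [  0.         368.3282403  195.31488562]
 [  0.           0.           1.        ]] [[-0.00432311 -0.99971264  0.02357869]
 [-0.99808404  0.00285832 -0.06180678]
 [ 0.06172162 -0.02380071 -0.99780958]] [ 478.01804247   -8.24216325 1140.45531901]
```

```bash
sleep 1; ls pics
```

```text
s0.npy
s0.png
t0.npy
t0.png
```

View pics/s0.png

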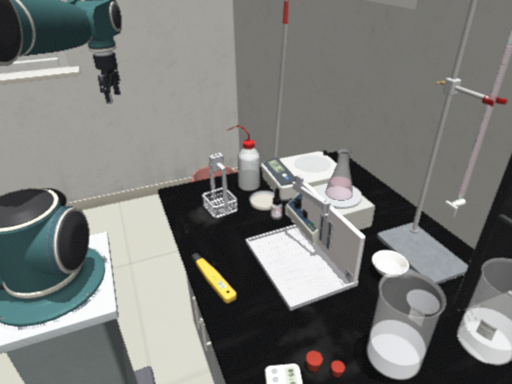

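View pics/t0.png

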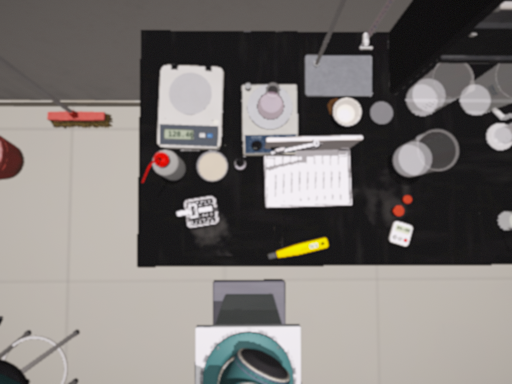

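```bash
python3 - <<'E'
from h import *
crop('s0',190,120,370,310,4,'s0c');crop('t0',140,120,370,270,3.4,'t0c')
d=np.load('pics/t0.npy');P=cloud('top',d)
print(np.round(P[195:230:2,175:225:3,2]).astype(int))
print(np.round(P[130:160:2,258:365:5,2]).astype(int))
E
```

```text
[[   1    3    4   -1    1   -3    0    0    4   -3   -1    4    1   -4
     1   -1    0]
 [   2    0    1    0   -1    1    1   -1   -2    2   42   47   45    2
    -2   -1   -1]
 [   0    3    0    2    1    2   42   45   44   26    5    3    0   40
     3    4   -3]
 [  -2    1   -2    1   44    4    3    0   -5    5    5    1    1   45
     1    2   -1]
 [   4   -2    2   -2    4    2    5   -1    3   -1    3    0    5   46
     3    1    0]
 [  -1    2    3   -3    6  188  185  188    4    3    0    4    2   43
     0    0    3]
 [  -4   -2    0    0   19  189  148  188   -2    3  166  166  168   98
     1    4    0]
 [  -1    0    0    0   26  189  151  186  168  168  165  168  166  108
    27    3   -2]
 [  -3    0  168  168  169  188  156  190  165  168  167    8    1    4
    17    3    0]
 [   1  168  168  167  170  188  164  187  159   -1    0    2    6    0
    14    3    2]
 [   4  166  167   83   41  186 1140  188  166   -4    7   -1    7   -3
    26    0   -1]
 [   0    3   -2    2   45   -5  188  187  157    0    5   -1    4    4
    41    0   -1]
 [   3    3    6    
[... 1546 characters left out ...]
  4    0]
 [  79   58   60   77   76  201  175  173  172  172   63  140   57   41
    34   35   34   33   40    1    1    3]
 [  70   51   57   70  205  201  174  170   19   16   18   13    9    5
     8    4    7   30   19    1    1    2]
 [  49   53   52  172  190  173  155   48    4    6    6    7    5    4
     7    6    8    7   14    3    3    5]
 [1140   47   43  173  156   43   39   35    9    1    5    7    6    5
     2    9    2   10   13    1    4    1]
 [  -1    2   14    6   10    6    6    2    6    4    6    5    0    1
     5    8    8    9   17    3    0    3]
 [   0    1    4    8    1    5    6    3    4    7    8    8    6    4
    10    4    5    6   15    4    2    2]]
```

View pics/s0c.png

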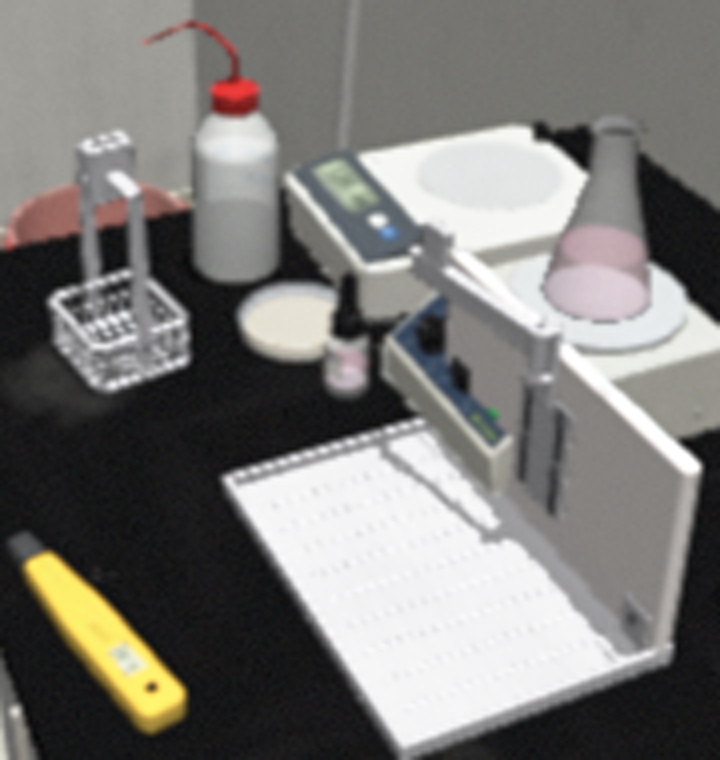

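View pics/t0c.png

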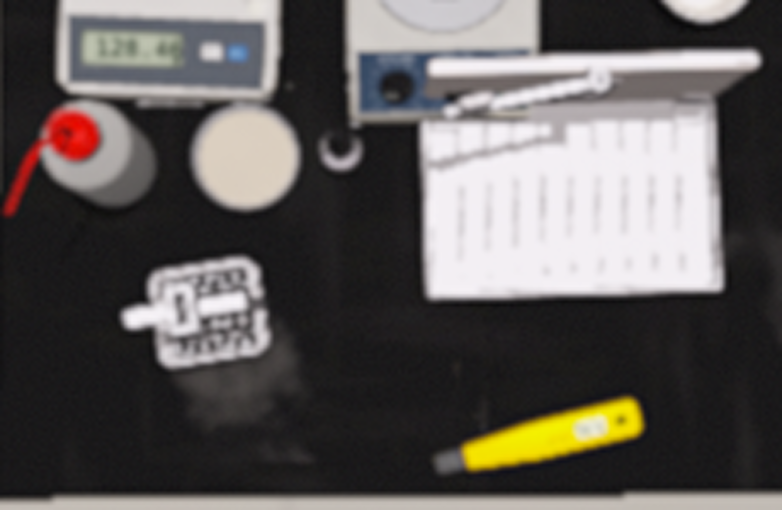

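```bash
python3 - <<'E'
from h import *
for n,f in(('top','t0'),('side','s0')):
    d=np.load(f'pics/{f}.npy');P=cloud(n,d);P[d==0]=1e4
    x,y,z=P[...,0],P[...,1],P[...,2]
    box=(x>480)&(x<720)&(y>-330)&(y<20)
    # plate top
    m=box&(z>151)&(z<160)&(x>560)&(d>0);p=P[m]
    if n=='top':
        r=cv2.minAreaRect(p[:,:2].astype(np.float32));print('plate',r,cv2.boxPoints(r))
    for lo,hi in((163,183),(190,215)):
        m=box&(z>lo)&(z<hi)&(x>560);p=P[m];print(n,lo,len(p),np.median(p,0),np.percentile(p[:,2],[10,50,90]))
        c=p[:,:2].mean(0);u,s,vt=np.linalg.svd(p[:,:2]-c);print(' dir',vt[0],s, (p[:,:2]-c)@vt[0].T if len(p)<0 else '', p[:,:2].min(0),p[:,:2].max(0), np.round(p[:40]) if lo==190 else '')
    # tray
    # basket
    box=(x>330)&(x<520)&(y>80)&(y<330)
    for lo,hi in((36,50),(160,174),(180,200)):
        p=P[box&(z>lo)&(z<hi)];
        r=cv2.minAreaRect(p[:,:2].astype(np.float32));print(n,'basket',lo,len(p),r,np.median(p[:,2]))
E
```

```text
plate ((678.000732421875, -186.9871368408203), (48.13178634643555, 259.8072204589844), 3.2245988845825195) [[ 646.66583   -58.64291 ]
 [ 661.2801   -318.03876 ]
 [ 709.33563  -315.33136 ]
 [ 694.7214    -55.935516]]
top 163 174 [ 666.65900513 -148.64846646  173.0013482 ] [169.8739124  173.0013482  177.35972749]
 dir [ 0.24280607 -0.97007485] [516.46112668  49.26684375]  [ 647.30158156 -194.45503592] [687.79689268 -65.86998178] 
top 190 35 [653.13357648 -87.44687837 200.70683929] [195.19953919 200.70683929 203.00859202]
 dir [ 0.21640607 -0.97630344] [42.28812145 14.43688424]  [648.88741702 -98.06150861] [658.53906291 -74.8424998 ] [[659. -88. 200.]
 [658. -90. 201.]
 [658. -93. 201.]
 [658. -95. 201.]
 [659. -98. 200.]
 [656. -77. 198.]
 [655. -80. 202.]
 [655. -82. 202.]
 [656. -85. 200.]
 [656. -87. 202.]
 [655. -90. 202.]
 [656. -93. 200.]
 [656. -95. 202.]
 [656. -98. 199.]
 [654. -75. 197.]
 [653. -77. 201.]
 [653. -80. 204.]
 [652. -82. 205.]
 [653. -85. 202.]
 [653. -88. 199.]
 [653. -90. 203.]
 [653. -93. 202.]
 [653. -95. 201.]
 [653. -98. 202.]
 [651. -75. 197.]
 [651. -77.
[... 1427 characters left out ...]
54. -95. 198.]
 [654. -98. 200.]
 [658. -97. 198.]
 [662. -96. 197.]
 [652. -87. 191.]
 [653. -91. 193.]
 [654. -93. 194.]
 [654. -99. 197.]
 [658. -98. 195.]
 [662. -96. 194.]
 [651. -94. 192.]
 [653. -96. 193.]
 [654. -99. 194.]
 [659. -97. 192.]
 [661. -98. 192.]
 [655. -99. 191.]]
side basket 36 90 ((490.97357177734375, 136.88858032226562), (68.18804931640625, 95.40972137451172), 7.640047550201416) 41.419391789480635
side basket 160 84 ((497.2701416015625, 135.21142578125), (34.714996337890625, 86.37539672851562), 27.798242568969727) 166.33871159951846
side basket 180 68 ((498.65509033203125, 135.5684051513672), (38.28167724609375, 28.4222469329834), 6.085097312927246) 186.21333219119236
```

```bash
python3 - <<'E'
from h import *
crop('t0',170,185,230,235,12,'b1');crop('t0',255,130,370,215,6.5,'b2');crop('s0',285,165,375,235,8,'b3');crop('s0',195,145,245,225,7,'b4')
E
```

```text
(no output)
```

View pics/b1.png

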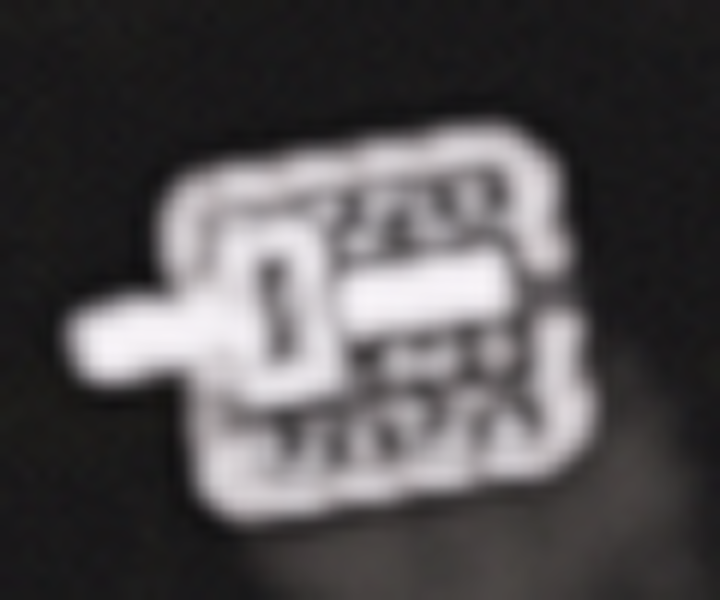

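View pics/b2.png

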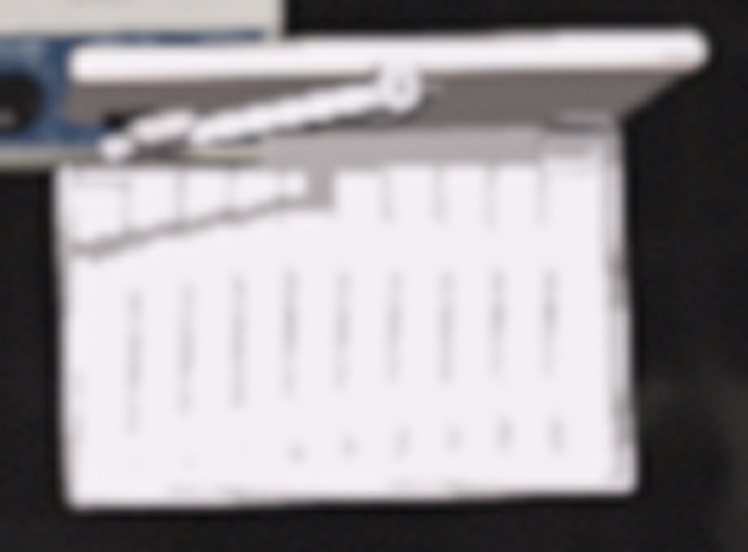

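View pics/b3.png

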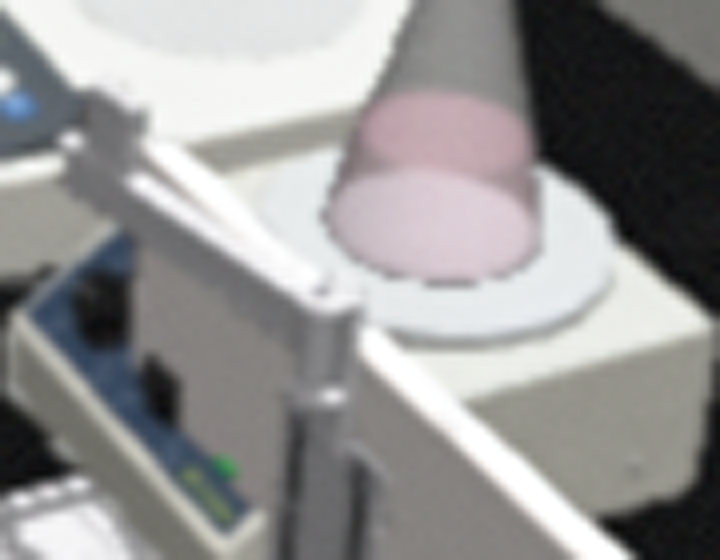

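View pics/b4.png

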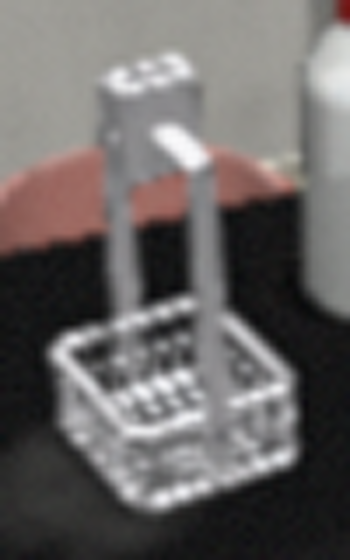

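```bash
python3 - <<'E'
from h import *
def q(x,y,z): return wz('top',255+x/6.5-.5,130+y/6.5-.5,z)
for nm,a in dict(pFL=(72,85,155),pFR=(705,65,155),pBL=(72,45,155),pBR=(705,32,155),tFL=(70,505,14),tFR=(635,490,14),knuck=(400,87,176),tongTip=(105,148,172)).items(): print(nm,q(*a).round(1))
d=np.load('pics/t0.npy');P=cloud('top',d)
x,y,z=P[...,0],P[...,1],P[...,2]
m=(x>640)&(x<720)&(y>-330)&(y<-50)&(z>154)&(z<162);
# plate back edge: per-column furthest
p=P[m]; e=[];f=[]
for c in np.arange(262,360,3):
    col=P[128:150,c]; k=(col[:,2]>148.)&(col[:,2]<163)
    if k.sum(): e.append(col[k][0,:2])
e=np.array(e);print(np.polyfit(e[:,1],e[:,0],1),e[::6])
# bail
m=(x>430)&(x<540)&(y>80)&(y<220)&(z>161)&(z<174);p=P[m][:,:2];c=p.mean(0);u,s,vt=np.linalg.svd(p-c);print('bail',c,vt[0],np.degrees(np.arctan2(-vt[0][0],vt[0][1])),s)
def q2(X,Y,z): return wz('top',170+X/12-.5,185+Y/12-.5,z)
a,b=q2(70,342,167),q2(515,297,167);print(a,b,(a+b)/2,np.degrees(np.arctan2(-(a-b)[0],(a-b)[1])))
cs=[q2(*c,188) for c in((222,228),(318,212),(340,392),(244,405))];print(np.round(cs,1),np.mean(cs,0))
cs=[q2(*c,42) for c in((160,175),(545,130),(600,455),(210,520))];print(np.round(cs,1),np.mean(cs,0))
E
```

```text
pFL [681.9 -52.4 155. ]
pFR [ 690.6 -318.1  155. ]
pBL [698.8 -52.5 155. ]
pBR [ 704.6 -318.4  155. ]
tFL [511.2 -56.7  14. ]
tFR [ 517.4 -324.5   14. ]
knuck [ 676.8 -185.7  176. ]
tongTip [652.4 -65.  172. ]
[-2.67332196e-02  6.92714215e+02] [[ 694.37334499  -59.0292634 ]
 [ 694.48934772 -107.9087478 ]
 [ 696.99498655 -156.72588231]
 [ 696.78106342 -205.52819702]
 [ 699.94479991 -255.08304132]
 [ 699.58764497 -303.84054344]]
bail [498.20563922 135.38566643] [ 0.15266314 -0.98827828] -171.21870909020288 [345.19714033  58.23223044]
[492.31040072 186.41220911 167.        ] [501.79234202  89.28787603 167.        ] [497.05137137 137.85004257 167.        ] 5.575935701026294
[[516.3 150.  188. ]
 [519.7 129.5 188. ]
 [481.1 124.5 188. ]
 [478.4 145.  188. ]] [498.8639105  137.24048268 188.        ]
[[535.4 189.6  42. ]
 [546.3  94.5  42. ]
 [465.7  80.7  42. ]
 [450.2 176.6  42. ]] [499.38163787 135.37256019  42.        ]
```

```bash
cat >> h.py <<'E'
def delta(target,psi=None):
    """target TCP world; prints travel units, yaw units from measured pose"""
    s=robot.read_state();R=np.array(s['tcp_rot']);p=np.array(s['tcp_pos'])
    tr=R.T@(np.array(target,float)-p)/30
    y0=np.degrees(np.arctan2(R[1,0],R[0,0]))
    return tr.round(3),None if psi is None else round(-(((psi-y0)+180)%360-180)/10,3)
E
python3 - <<'E'
from h import *
for n,f in(('top','t0'),('side','s0')):
    d=np.load(f'pics/{f}.npy');P=cloud(n,d);P[d==0]=-1e4
    x,y,z=P[...,0],P[...,1],P[...,2]
    for nm,b in dict(flask=(690,800,-130,40),bottle=(540,680,160,330),path=(300,690,-130,500)).items():
        m=(x>b[0])&(x<b[1])&(y>b[2])&(y<b[3])&(z<500);i=np.argsort(z[m])[-6:];print(n,nm,P[m][i].round(0).tolist())
print(delta((672.7,-83.9,330),104))
E
```

```text
top flask [[789.0, -56.0, 234.0], [797.0, -51.0, 234.0], [784.0, -66.0, 234.0], [786.0, -58.0, 234.0], [791.0, -53.0, 235.0], [784.0, -68.0, 235.0]]
top bottle [[601.0, 246.0, 223.0], [604.0, 241.0, 223.0], [606.0, 241.0, 223.0], [606.0, 244.0, 225.0], [608.0, 238.0, 226.0], [611.0, 238.0, 226.0]]
top path [[601.0, 246.0, 223.0], [604.0, 241.0, 223.0], [606.0, 241.0, 223.0], [606.0, 244.0, 225.0], [608.0, 238.0, 226.0], [611.0, 238.0, 226.0]]
side flask [[799.0, -83.0, 231.0], [790.0, -79.0, 231.0], [787.0, -78.0, 231.0], [790.0, -54.0, 232.0], [793.0, -83.0, 233.0], [794.0, -85.0, 233.0]]
side bottle [[605.0, 244.0, 220.0], [610.0, 241.0, 221.0], [616.0, 238.0, 221.0], [612.0, 235.0, 223.0], [608.0, 244.0, 223.0], [604.0, 241.0, 225.0]]
side path [[605.0, 244.0, 220.0], [610.0, 241.0, 221.0], [616.0, 238.0, 221.0], [612.0, 235.0, 223.0], [608.0, 244.0, 223.0], [604.0, 241.0, 225.0]]
(array([-21.774, -16.454,  -0.876]), np.float64(5.338))
```

Emit:
{"name": "send_rows", "arguments": {
  "motion": [
    {"travel":[0,0,-0.9],"yaw":0,"grip":255},
    {"travel":[-2,-1.5,-0.9],"yaw":0,"grip":255},
    {"travel":[-6,-4,-0.9],"yaw":1,"grip":255},
    {"travel":[-10,-7,-0.9],"yaw":2,"grip":255},
    {"travel":[-14,-10,-0.9],"yaw":3,"grip":255},
    {"travel":[-18,-13,-0.9],"yaw":4,"grip":255},
    {"travel":[-21.77,-16.45,-0.9],"yaw":5.3,"grip":255},
    {"travel":[-21.77,-16.45,-0.9],"yaw":5.3,"grip":255},
    {"travel":[-21.77,-16.45,-0.9],"yaw":5.3,"grip":255},
    {"travel":[-21.77,-16.45,-0.9],"yaw":5.3,"grip":255},
    {"travel":[-21.77,-16.45,-0.9],"yaw":5.3,"grip":255},
    {"travel":[-21.77,-16.45,-0.9],"yaw":5.3,"grip":255}
  ],
  "force": 40
}}

```text
clock: 1.6
tcp_pos: [609.1, 29.0, 330.7]
tcp_rot: [[-0.248, 0.969, -0.0], [0.969, 0.248, 0.0], [0.0, -0.0, -1.0]]
contact_force: [1.2, 0.2, -0.2]
finger_gap: 0.0
```

```bash
python3 - <<'E'
from h import *
print(robot.tips_ahead, delta((673,-83.9,330),104))
E
```

```text
72.6 (array([-4.175,  1.129,  0.024]), np.float64(0.037))
```

Emit:
{"name": "send_rows", "arguments": {
  "motion": [
    {"travel":[-2,0.6,0],"yaw":0,"grip":255},
    {"travel":[-4.175,1.13,0],"yaw":0,"grip":255},
    {"travel":[-4.175,1.13,0],"yaw":0,"grip":255},
    {"travel":[-4.175,1.13,1.3],"yaw":0,"grip":255},
    {"travel":[-4.175,1.13,1.3],"yaw":0,"grip":255},
    {"travel":[-4.175,1.13,1.3],"yaw":0,"grip":255}
  ]
}}

```text
clock: 2.35
tcp_pos: [672.4, -81.3, 293.3]
tcp_rot: [[-0.249, 0.969, 0.001], [0.969, 0.249, -0.0], [-0.0, 0.001, -1.0]]
contact_force: [1.3, 0.2, 0.9]
finger_gap: -0.2
```

```bash
python3 - <<'E'
from h import *
snap('side','s1');crop('s1',270,80,400,240,4.8/1.3,'s1c')
s=robot.read_state();print(s['tcp_pos'],s['contact_force'],delta((673,-83.9,250.6),104))
p=s['tcp_pos']
for dz in(0,72.6): print(proj('side',[p[0],p[1],p[2]-dz]))
E
```

```text
[672.5673476  -81.36073175 293.76050037] [ 0.35819745 -0.8946565   0.29748203] (array([-0.085, -0.009,  1.439]), np.float64(0.042))
[306.07545415 140.67999748]
[304.5305974  166.34169487]
```

View pics/s1c.png

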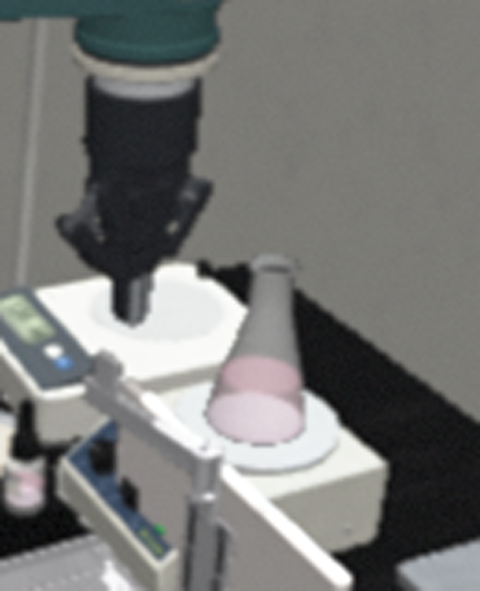

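Emit:
{"name": "send_rows", "arguments": {
  "motion": [
    {"travel":[-0.05,0,0.5],"yaw":0,"grip":255},
    {"travel":[-0.1,0,1.0],"yaw":0,"grip":255},
    {"travel":[-0.1,0,1.45],"yaw":0,"grip":255},
    {"travel":[-0.1,0,1.45],"yaw":0,"grip":255}
  ]
}}

```text
clock: 2.9
tcp_pos: [673.0, -84.7, 246.7]
tcp_rot: [[-0.248, 0.969, -0.002], [0.969, 0.248, 0.0], [0.001, -0.002, -1.0]]
contact_force: [2.4, -0.2, -0.5]
finger_gap: 0.1
```

```bash
python3 - <<'E'
from h import *
snap('side','s2');crop('s2',270,80,400,240,4.8/1.3,'s2c')
s=robot.read_state();p=s['tcp_pos'];print(p,s['contact_force'])
R=np.array(s['tcp_rot'])
H=np.array([675.8,-186.]);
# path: hook angle phi (deg world) from now; finger centre at r along hook, offset 18.5 normal behind(clockwise side), psi=phi
for phi in [104,110,117,124,131,138,145,152,159,166,172]:
    e=np.array([np.cos(np.radians(phi)),np.sin(np.radians(phi))]);n=np.array([e[1],-e[0]])
    t=H+97*e+17*n
    print(phi,t.round(1),delta([*t,p[2]],phi))
E
```

```text
[673.01656105 -84.72884836 247.59224796] [0.18636481 0.38945599 0.31831786]
104 [668.8 -87.8] (array([-0.063, -0.16 ,  0.   ]), np.float64(0.038))
110 [658.6 -89. ] (array([-0.02 , -0.501,  0.001]), np.float64(-0.562))
117 [646.9 -91.9] (array([-0.014, -0.902,  0.001]), np.float64(-1.262))
124 [635.7 -96.1] (array([-0.057, -1.3  ,  0.002]), np.float64(-1.962))
131 [ 625.  -101.6] (array([-0.148, -1.691,  0.002]), np.float64(-2.662))
138 [ 615.1 -108.5] (array([-2.870e-01, -2.067e+00,  2.000e-03]), np.float64(-3.362))
145 [ 606.1 -116.4] (array([-0.47 , -2.423,  0.003]), np.float64(-4.062))
152 [ 598.1 -125.5] (array([-0.695, -2.755,  0.003]), np.float64(-4.762))
159 [ 591.3 -135.4] (array([-9.590e-01, -3.057e+00,  3.000e-03]), np.float64(-5.462))
166 [ 585.8 -146. ] (array([-1.258e+00, -3.324e+00,  3.000e-03]), np.float64(-6.162))
172 [ 582.1 -155.7] (array([-1.538e+00, -3.523e+00,  3.000e-03]), np.float64(-6.762))
```

View pics/s2c.png

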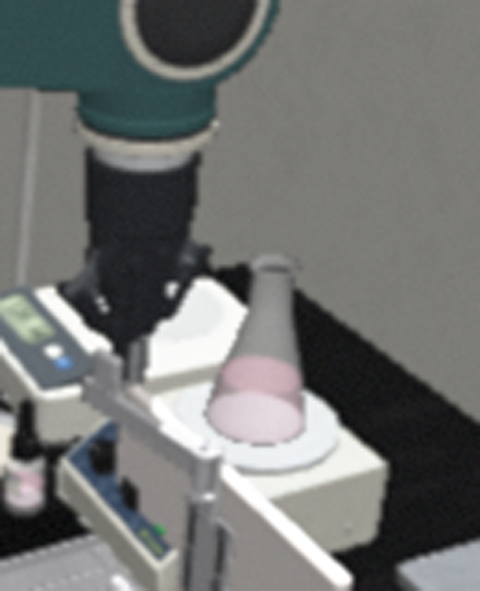

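Emit:
{"name": "send_rows", "arguments": {
  "motion": [
    {"travel":[-0.06,-0.16,0],"yaw":0,"grip":255},
    {"travel":[-0.02,-0.5,0],"yaw":-0.55,"grip":255},
    {"travel":[-0.01,-0.9,0],"yaw":-1.25,"grip":255},
    {"travel":[-0.06,-1.3,0],"yaw":-1.95,"grip":255},
    {"travel":[-0.15,-1.7,0],"yaw":-2.65,"grip":255},
    {"travel":[-0.29,-2.07,0],"yaw":-3.35,"grip":255},
    {"travel":[-0.29,-2.07,0],"yaw":-3.35,"grip":255}
  ]
}}

```text
clock: 3.82
tcp_pos: [614.7, -109.0, 249.1]
tcp_rot: [[-0.741, 0.672, 0.001], [0.672, 0.741, -0.0], [-0.001, 0.0, -1.0]]
contact_force: [0.1, 0.1, -0.6]
finger_gap: 0.1
```

```bash
python3 - <<'E'
from h import *
snap('side','s3');crop('s3',270,80,400,240,4.8/1.3,'s3c')
s=robot.read_state();p=s['tcp_pos'];print(p,s['contact_force'])
H=np.array([675.8,-186.]);
for phi in [145,152,159,166,172,175]:
    e=np.array([np.cos(np.radians(phi)),np.sin(np.radians(phi))]);n=np.array([e[1],-e[0]])
    t=H+97*e+17*n
    print(phi,t.round(1),delta([*t,p[2]],phi))
E
```

```text
[ 614.99044634 -108.88310853  249.01308094] [ 0.73617141 -0.17963997 -0.02114176]
145 [ 606.1 -116.4] (array([ 0.05 , -0.386, -0.   ]), np.float64(-0.73))
152 [ 598.1 -125.5] (array([ 0.044, -0.787, -0.   ]), np.float64(-1.43))
159 [ 591.3 -135.4] (array([-0.011, -1.184, -0.   ]), np.float64(-2.13))
166 [ 585.8 -146. ] (array([-0.114, -1.571,  0.   ]), np.float64(-2.83))
172 [ 582.1 -155.7] (array([-0.239, -1.891,  0.   ]), np.float64(-3.43))
175 [ 580.7 -160.6] (array([-0.314, -2.046,  0.   ]), np.float64(-3.73))
```

View pics/s3c.png

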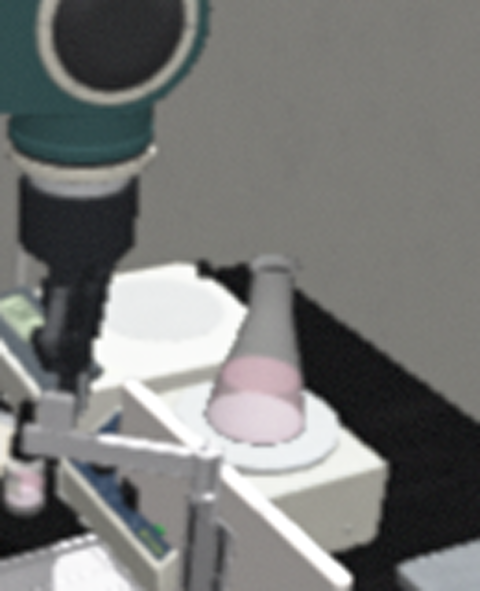

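Hook is following the fingers. Continuing the swing.

Emit:
{"name": "send_rows", "arguments": {
  "motion": [
    {"travel":[0.05,-0.39,0],"yaw":-0.73,"grip":255},
    {"travel":[0.04,-0.79,0],"yaw":-1.43,"grip":255},
    {"travel":[-0.01,-1.18,0],"yaw":-2.13,"grip":255},
    {"travel":[-0.11,-1.57,0],"yaw":-2.83,"grip":255},
    {"travel":[-0.24,-1.89,0],"yaw":-3.43,"grip":255},
    {"travel":[-0.24,-1.89,0],"yaw":-3.43,"grip":255}
  ]
}}

```text
clock: 4.62
tcp_pos: [582.6, -155.7, 248.7]
tcp_rot: [[-0.99, 0.139, 0.0], [0.139, 0.99, -0.0], [-0.0, -0.0, -1.0]]
contact_force: [-1.0, -0.6, 0.8]
finger_gap: 0.2
```

```bash
python3 - <<'E'
from h import *
snap('top','t4');crop('t4',255,130,370,215,6.5,'t4c')
snap('side','s4');crop('s4',270,80,400,240,4.8/1.3,'s4c')
s=robot.read_state();p=s['tcp_pos'];print(p,s['contact_force'])
H=np.array([675.8,-186.]);
for phi in [175,178,180,181,182,183]:
    e=np.array([np.cos(np.radians(phi)),np.sin(np.radians(phi))]);n=np.array([e[1],-e[0]])
    t=H+97*e+17*n
    print(phi,t.round(1),delta([*t,p[2]],min(phi,181)))
E
```

```text
[ 582.63885927 -155.36507717  248.44406271] [-0.26897168  0.03593114  0.00333766]
175 [ 580.7 -160.6] (array([ 0.041, -0.182,  0.   ]), np.float64(-0.305))
178 [ 579.5 -165.6] (array([ 0.057, -0.354,  0.   ]), np.float64(-0.605))
180 [ 578.8 -169. ] (array([ 0.063, -0.468,  0.   ]), np.float64(-0.805))
181 [ 578.5 -170.7] (array([ 0.064, -0.525,  0.   ]), np.float64(-0.905))
182 [ 578.3 -172.4] (array([ 0.065, -0.583,  0.   ]), np.float64(-0.905))
183 [ 578.  -174.1] (array([ 0.064, -0.64 ,  0.   ]), np.float64(-0.905))
```

View pics/t4c.png

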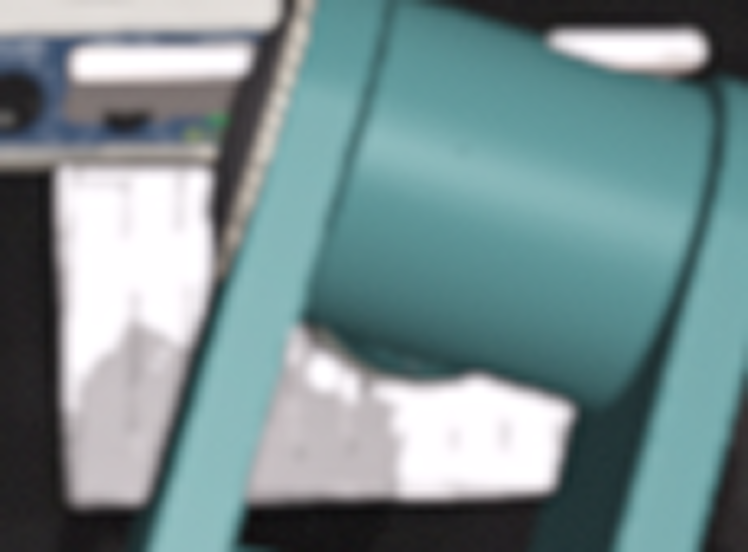

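View pics/s4c.png

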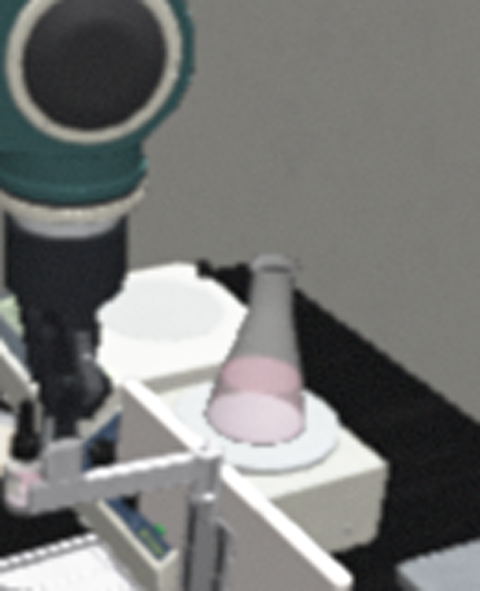

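Emit:
{"name": "send_rows", "arguments": {
  "motion": [
    {"travel":[0.05,-0.2,0],"yaw":-0.3,"grip":255},
    {"travel":[0.06,-0.38,0],"yaw":-0.6,"grip":255},
    {"travel":[0.06,-0.47,0],"yaw":-0.9,"grip":255},
    {"travel":[0.06,-0.5,0],"yaw":-0.9,"grip":255}
  ]
}}

```text
clock: 5.22
tcp_pos: [578.8, -168.7, 248.4]
tcp_rot: [[-1.0, -0.019, -0.001], [-0.019, 1.0, 0.003], [0.001, 0.003, -1.0]]
contact_force: [-0.8, 14.8, 1.5]
finger_gap: -0.1
```

Emit:
{"name": "send_rows", "arguments": {
  "motion": [
    {"travel":[0,-0.03,0],"yaw":0,"grip":255},
    {"travel":[0,-0.06,0],"yaw":0,"grip":255}
  ]
}}

```text
clock: 5.48
tcp_pos: [578.9, -169.2, 248.4]
tcp_rot: [[-1.0, -0.019, -0.001], [-0.019, 1.0, 0.005], [0.001, 0.005, -1.0]]
contact_force: [-3.5, 27.5, 5.1]
finger_gap: -0.3
```

Emit:
{"name": "send_rows", "arguments": {
  "motion": [
    {"travel":[0,-0.03,0],"yaw":0,"grip":255},
    {"travel":[0,-0.06,0],"yaw":0,"grip":255}
  ]
}}

```text
clock: 5.72
tcp_pos: [578.9, -169.7, 248.4]
tcp_rot: [[-1.0, -0.02, -0.001], [-0.02, 1.0, 0.008], [0.001, 0.008, -1.0]]
contact_force: [-4.8, 41.2, 7.6]
finger_gap: 0.1
```

Emit:
{"name": "send_rows", "arguments": {
  "motion": [
    {"travel":[0,0.5,0],"yaw":0,"grip":255},
    {"travel":[0,1.5,0],"yaw":0,"grip":120},
    {"travel":[0,1.5,-2],"yaw":0,"grip":0},
    {"travel":[0,3.5,-2.5],"yaw":0,"grip":0},
    {"travel":[0,5,-2.5],"yaw":0,"grip":0},
    {"travel":[0,7,-2.5],"yaw":0,"grip":0},
    {"travel":[0,8,-2.5],"yaw":0,"grip":0},
    {"travel":[0,8,-2.5],"yaw":0,"grip":0}
  ]
}}

```text
clock: 6.72
tcp_pos: [573.6, 68.3, 323.4]
tcp_rot: [[-1.0, -0.021, -0.0], [-0.021, 1.0, -0.0], [0.0, -0.0, -1.0]]
contact_force: [-0.4, -1.5, -0.3]
finger_gap: 85.5
```

```bash
python3 - <<'E'
from h import *
snap('top','t5');crop('t5',255,130,370,215,6.5,'t5c')
snap('side','s5');crop('s5',270,150,400,270,5,'s5c')
s=robot.read_state();p=s['tcp_pos'];print(p,s['contact_force'],s['joint_pos'])
for n,f in(('top','t5'),('side','s5')):
    d=np.load(f'pics/{f}.npy');P=cloud(n,d);P[d==0]=-1e4
    x,y,z=P[...,0],P[...,1],P[...,2]
    for lo,hi in((165,183),(186,215)):
        m=(x>540)&(x<(660 if lo<170 else 600))&(y>-220)&(y<-160)&(z>lo)&(z<hi);p=P[m]
        print(n,lo,len(p),p.min(0).round(1),p.max(0).round(1),np.median(p,0).round(1));
        if lo==165: print(np.polyfit(p[:,0],p[:,1],1))
E
```

```text
[573.81470082  66.31912557 323.35109607] [-0.49038649 -0.4257886  -1.26795427] [ 4.07357771e+00 -5.75961440e+00  9.32837745e+01 -2.92584337e-02
  9.24832040e+01 -8.70612633e+01]
top 165 116 [ 554.  -192.9  165.5] [ 659.1 -182.8  180.4] [ 615.5 -186.3  172.5]
[ 1.34329313e-02 -1.95089034e+02]
top 186 42 [ 560.2 -192.7  186.4] [ 586.8 -184.1  206.1] [ 572.7 -187.1  200.3]
side 165 198 [ 552.9 -193.7  165. ] [ 660.  -180.5  182.9] [ 597.9 -189.   171.1]
[ 3.43848792e-02 -2.09158423e+02]
side 186 70 [ 560.7 -194.1  186.6] [ 587.7 -183.8  202.9] [ 574.3 -190.   195.5]
```

View pics/t5c.png

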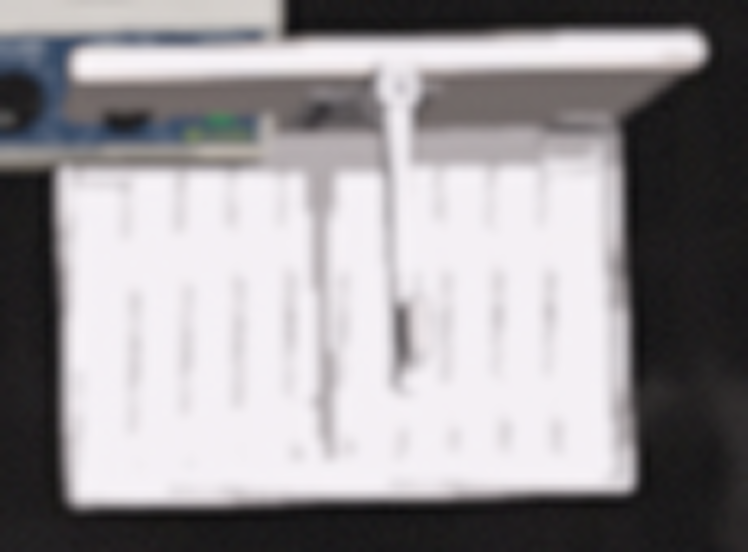

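View pics/s5c.png

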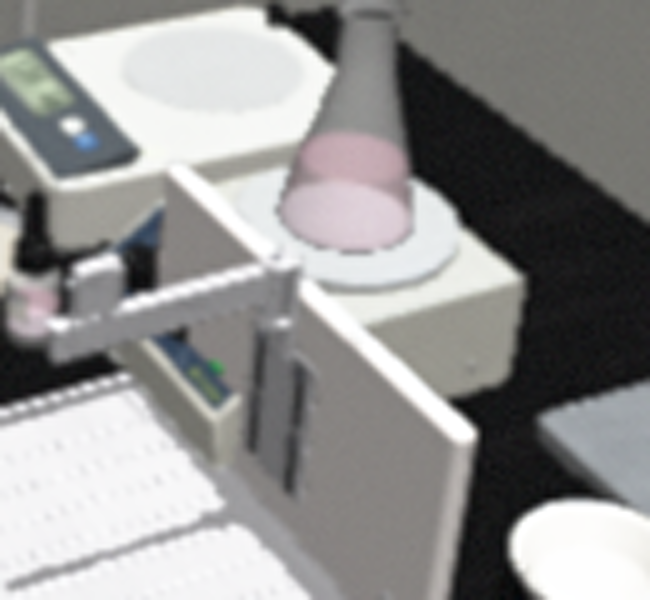

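```bash
python3 - <<'E'
from h import *
print(delta((498.4,136.8,300),98.2))
E
```

```text
(array([2.467, 2.399, 0.777]), np.float64(8.293))
```

Emit:
{"name": "send_rows", "arguments": {
  "motion": [
    {"travel":[0.6,0.6,0],"yaw":1,"grip":0},
    {"travel":[1.2,1.2,0],"yaw":2,"grip":0},
    {"travel":[1.8,1.8,0],"yaw":3,"grip":0},
    {"travel":[2.47,2.4,0],"yaw":4,"grip":0},
    {"travel":[2.47,2.4,0],"yaw":5,"grip":0},
    {"travel":[2.47,2.4,0],"yaw":6,"grip":0},
    {"travel":[2.47,2.4,0],"yaw":7,"grip":0},
    {"travel":[2.47,2.4,0.3],"yaw":8,"grip":0},
    {"travel":[2.47,2.4,0.78],"yaw":8.3,"grip":0},
    {"travel":[2.47,2.4,0.78],"yaw":8.3,"grip":0},
    {"travel":[2.47,2.4,0.78],"yaw":8.3,"grip":0}
  ]
}}

```text
clock: 8.2
tcp_pos: [498.4, 136.2, 300.6]
tcp_rot: [[-0.142, 0.99, 0.0], [0.99, 0.142, -0.0], [-0.0, 0.0, -1.0]]
contact_force: [-0.2, -0.6, 0.4]
finger_gap: 85.2
```

```bash
python3 - <<'E'
from h import *
snap('side','s6');crop('s6',180,80,270,230,4,'s6c')
print(robot.read_state()['tcp_pos'],delta((498.4,136.8,222),98.2))
p=robot.read_state()['tcp_pos'];print(proj('side',p),proj('side',[498.4,136.8,188]))
E
```

```text
[498.46187018 136.3631252  300.70878845] (array([ 1.500e-02, -2.000e-03,  2.624e+00]), np.float64(-0.0))
[213.13405518 119.08884153] [215.99789056 155.24727545]
```

View pics/s6c.png

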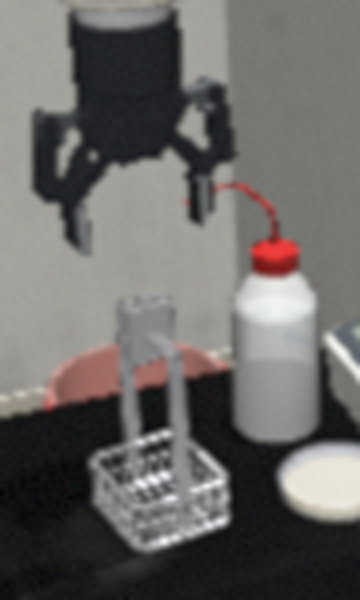

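Emit:
{"name": "send_rows", "arguments": {
  "motion": [
    {"travel":[0,0,1],"yaw":0,"grip":0},
    {"travel":[0,0,2],"yaw":0,"grip":0},
    {"travel":[0.015,0,2.6],"yaw":0,"grip":0},
    {"travel":[0.015,0,2.6],"yaw":0,"grip":0}
  ]
}}

```text
clock: 8.75
tcp_pos: [498.0, 137.1, 221.5]
tcp_rot: [[-0.142, 0.99, -0.001], [0.99, 0.142, -0.0], [-0.0, -0.001, -1.0]]
contact_force: [0.0, -0.3, 0.3]
finger_gap: 85.4
```

Emit:
{"name": "send_rows", "arguments": {
  "motion": [
    {"travel":[0,0,0],"yaw":0,"grip":90},
    {"travel":[0,0,0],"yaw":0,"grip":110},
    {"travel":[0,0,0],"yaw":0,"grip":130},
    {"travel":[0,0,0],"yaw":0,"grip":150},
    {"travel":[0,0,0],"yaw":0,"grip":200},
    {"travel":[0,0,0],"yaw":0,"grip":255},
    {"travel":[0,0,0],"yaw":0,"grip":255},
    {"travel":[0,0,0],"yaw":0,"grip":255}
  ],
  "force": 50
}}

```text
clock: 9.75
tcp_pos: [498.3, 137.2, 222.6]
tcp_rot: [[-0.142, 0.99, 0.001], [0.99, 0.142, 0.0], [0.0, 0.001, -1.0]]
contact_force: [-1.2, -0.5, 5.2]
finger_gap: 35.8
```

```bash
python3 - <<'E'
from h import *
snap('side','s7');crop('s7',180,80,270,230,4,'s7c')
s=robot.read_state();print(s['tcp_pos'],s['tcp_rot'],s['finger_gap'],s['contact_force'])
E
```

```text
[498.35497412 137.1732188  222.63818797] [[-1.42281470e-01  9.89825862e-01  8.63965042e-04]
 [ 9.89826235e-01  1.42281333e-01  2.18126626e-04]
 [ 9.29812772e-05  8.86210641e-04 -9.99999603e-01]] 35.694123179358726 [-0.88654734 -0.28462895  4.98861   ]
```

View pics/s7c.png

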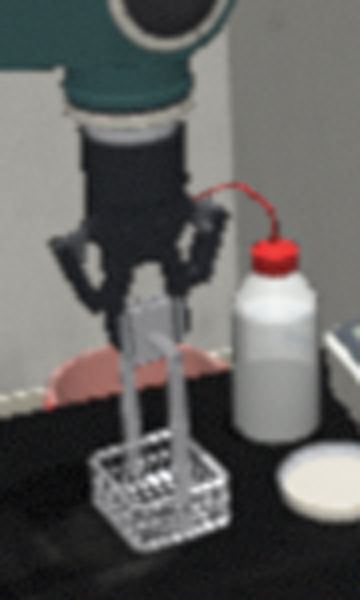

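Emit:
{"name": "send_rows", "arguments": {
  "motion": [
    {"travel":[0,0,-0.3],"yaw":0,"grip":255},
    {"travel":[0,0,-0.8],"yaw":0,"grip":255},
    {"travel":[0,0,-1.6],"yaw":0,"grip":255},
    {"travel":[0,0,-2.45],"yaw":0,"grip":255},
    {"travel":[0,0,-2.45],"yaw":0,"grip":255},
    {"travel":[0,0,-2.45],"yaw":0,"grip":255}
  ]
}}

```text
clock: 10.55
tcp_pos: [498.0, 137.1, 294.7]
tcp_rot: [[-0.142, 0.99, -0.001], [0.99, 0.142, -0.0], [-0.0, -0.001, -1.0]]
contact_force: [0.6, -0.0, -2.5]
finger_gap: 35.4
```

```bash
python3 - <<'E'
from h import *
s=robot.read_state();print(s['tcp_pos'],s['finger_gap'],s['contact_force'],s['torque'])
snap('side','s8');crop('s8',180,60,270,210,4,'s8c')
print(delta((475,-188,298),91.4),delta((475,0,298),91.4))
E
```

```text
[498.02542636 137.09425263 294.73046464] 35.4148046358412 [ 0.60094255 -0.02460152 -2.48010444] [-0.0310162   0.05454071 -0.0363055 ]
(array([-10.617,  -2.299,  -0.115]), np.float64(0.678)) (array([-4.414, -1.407, -0.117]), np.float64(0.678))
```

View pics/s8c.png

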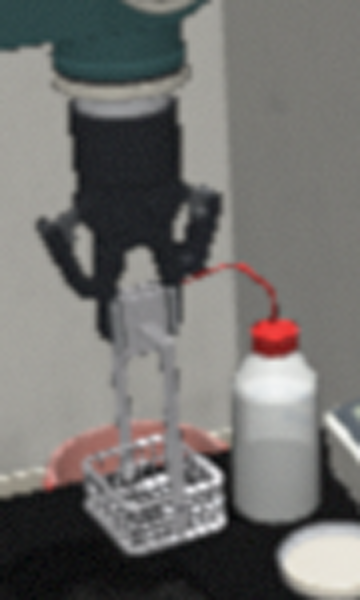

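Emit:
{"name": "send_rows", "arguments": {
  "motion": [
    {"travel":[-0.5,-0.1,-0.1],"yaw":0,"grip":255},
    {"travel":[-1.5,-0.4,-0.1],"yaw":0.1,"grip":255},
    {"travel":[-2.7,-0.7,-0.1],"yaw":0.2,"grip":255},
    {"travel":[-4,-1,-0.1],"yaw":0.3,"grip":255},
    {"travel":[-5.3,-1.3,-0.1],"yaw":0.4,"grip":255},
    {"travel":[-6.6,-1.6,-0.1],"yaw":0.5,"grip":255},
    {"travel":[-7.9,-1.8,-0.1],"yaw":0.6,"grip":255},
    {"travel":[-9.1,-2,-0.1],"yaw":0.68,"grip":255},
    {"travel":[-10,-2.2,-0.1],"yaw":0.68,"grip":255},
    {"travel":[-10.5,-2.3,-0.1],"yaw":0.68,"grip":255},
    {"travel":[-10.62,-2.3,-0.1],"yaw":0.68,"grip":255},
    {"travel":[-10.62,-2.3,-0.1],"yaw":0.68,"grip":255}
  ]
}}

```text
clock: 12.1
tcp_pos: [475.2, -187.7, 298.4]
tcp_rot: [[-0.024, 1.0, -0.0], [1.0, 0.024, 0.0], [0.0, -0.0, -1.0]]
contact_force: [0.7, -0.2, -2.9]
finger_gap: 35.4
```

```bash
python3 - <<'E'
from h import *
s=robot.read_state();print(s['tcp_pos'],s['finger_gap'],s['contact_force'],s['torque'])
snap('side','s9');crop('s9',200,90,380,290,3,'s9c')
snap('top','t9');crop('t9',240,100,380,270,3.4,'t9c')
print(delta((574.5,-188,298),91.4))
E
```

```text
[ 475.23836246 -187.68904605  298.43520091] 35.39746269792227 [ 0.7192572  -0.20364251 -2.9063497 ] [ 0.03140936 -0.02772236 -0.02383386]
(array([-0.104,  3.305,  0.018]), np.float64(0.003))
```

View pics/s9c.png

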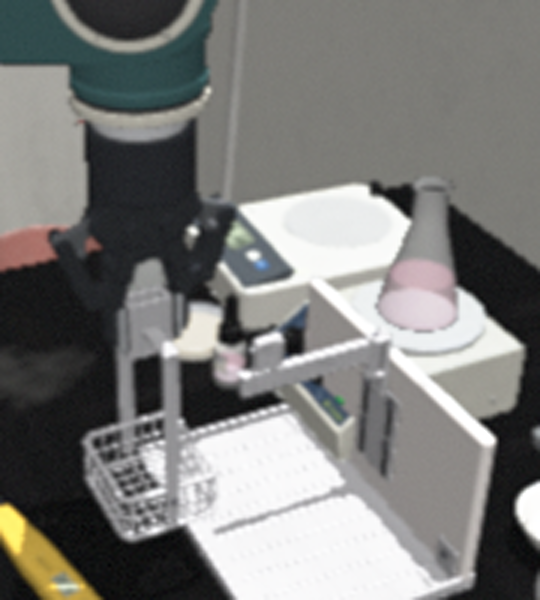

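View pics/t9c.png

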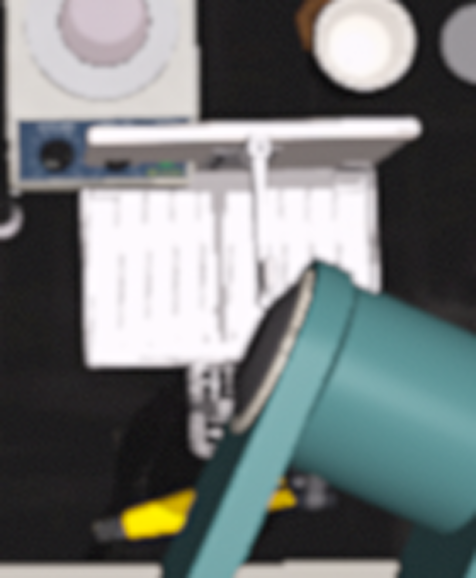

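```bash
python3 - <<'E'
from h import *
d=np.load('pics/s9.npy');P=cloud('side',d);P[d==0]=-1e4
x,y,z=P[...,0],P[...,1],P[...,2]
m=(x>450)&(x<500)&(y>-230)&(y<-150)&(z>215)&(z<268)
vs,us=np.where(m);print(us.min(),us.max(),vs.min(),vs.max())
for v in range(vs.min(),vs.max()+1):
    print(v,[(u,*P[v,u].round(0).astype(int)) for u in range(us.min(),us.max()+1) if m[v,u]])
E
```

```text
239 260 184 216
184 [(255, np.int64(496), np.int64(-176), np.int64(264))]
185 [(251, np.int64(486), np.int64(-177), np.int64(264)), (252, np.int64(489), np.int64(-175), np.int64(263)), (253, np.int64(491), np.int64(-177), np.int64(263)), (254, np.int64(493), np.int64(-178), np.int64(264)), (255, np.int64(494), np.int64(-182), np.int64(265)), (256, np.int64(495), np.int64(-185), np.int64(267))]
186 [(247, np.int64(477), np.int64(-176), np.int64(263)), (248, np.int64(479), np.int64(-177), np.int64(264)), (249, np.int64(482), np.int64(-177), np.int64(263)), (250, np.int64(483), np.int64(-178), np.int64(263)), (251, np.int64(486), np.int64(-179), np.int64(263)), (252, np.int64(487), np.int64(-181), np.int64(264)), (253, np.int64(489), np.int64(-181), np.int64(263)), (254, np.int64(490), np.int64(-184), np.int64(265)), (255, np.int64(494), np.int64(-182), np.int64(263)), (256, np.int64(495), np.int64(-184), np.int64(263)), (257, np.int64(495), np.int64(-191), np.int64(267))]
187 [(243, np.int64(469), np.int64(-174), np.int64(262)), (244, np.int64(469), np.int64(-178), np.int64(264)), (245
[... 22344 characters left out ...]
 np.int64(224)), (246, np.int64(465), np.int64(-197), np.int64(222)), (247, np.int64(469), np.int64(-195), np.int64(220)), (248, np.int64(470), np.int64(-197), np.int64(220)), (254, np.int64(472), np.int64(-230), np.int64(241))]
209 [(242, np.int64(458), np.int64(-193), np.int64(218)), (243, np.int64(459), np.int64(-197), np.int64(221)), (244, np.int64(462), np.int64(-195), np.int64(219)), (245, np.int64(464), np.int64(-196), np.int64(219))]
210 []
211 [(254, np.int64(471), np.int64(-230), np.int64(234)), (256, np.int64(476), np.int64(-230), np.int64(232))]
212 [(254, np.int64(471), np.int64(-230), np.int64(231))]
213 []
214 []
215 []
216 [(254, np.int64(471), np.int64(-230), np.int64(221))]
```

```bash
python3 - <<'E'
from h import *
crop('s9',232,170,262,215,14,'s9d');crop('s9',272,190,302,225,16,'s9e')
E
```

```text
(no output)
```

View pics/s9d.png

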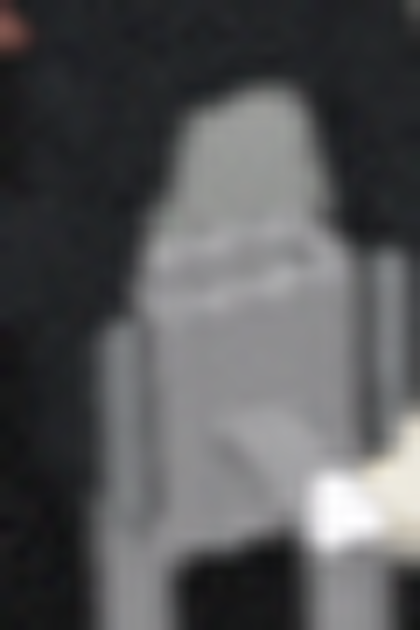

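View pics/s9e.png

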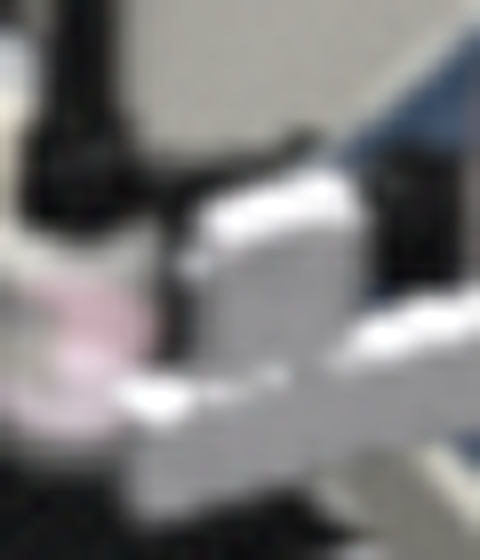

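```bash
python3 - <<'E'
from h import *
d=np.load('pics/s9.npy');P=cloud('side',d);P[d==0]=-1e4
c,s_=np.cos(np.radians(1.4)),np.sin(np.radians(1.4))
E=lambda Q:np.stack([Q[:,0]*c+Q[:,1]*s_,-Q[:,0]*s_+Q[:,1]*c,Q[:,2]],1)
def reg(u0,u1,v0,v1): return E(P[v0:v1,u0:u1].reshape(-1,3))
a=reg(245,255,193,200);print('socket face',np.median(a,0),a[:,1].std(),np.polyfit(a[:,0],a[:,1],1)[0])
# tongue face: crop16x origin 272,190 : x 215-350,y 250-350
b=reg(286,294,206,211);print('tongue face',np.median(b,0),b[:,1].std(),b[:,1].round(0))
b=reg(284,300,213,218);print('arm face',np.median(b,0),b[:,1].round(0)[:20])
t=robot.read_state()['tcp_pos'];print('tcp',E(t[None]))
# wider arm face for angle
m=(P[...,0]>570)&(P[...,0]<660)&(P[...,1]<-186)&(P[...,1]>-205)&(P[...,2]>154)&(P[...,2]<168)
q=P[m];print(len(q),np.polyfit(q[:,0],q[:,1],1),np.median(E(q),0))
# pixel edges of tongue and socket x
def sx(u,v,y): # ray at plane y(stand-rot)=y
    K,R,tt=cam('side');r=R.T@np.linalg.inv(K)@np.array([u,v,1.]);o=-R.T@tt
    r=E(r[None])[0];o=E(o[None])[0];return o+r*(y-o[1])/r[1]
for nm,(U,V),y in(('tongL',(200,290),np.nan),('tongR',(360,290),np.nan)):
    print(nm,sx(272+U/16-.5,190+V/16-.5,np.median(reg(286,294,206,211)[:,1])))
for nm,(U,V) in(('sockL',(150,400)),('sockR',(350,400))):
    print(nm,sx(232+U/14-.5,170+V/14-.5,np.median(a[:,1])))
E
```

```text
socket face [ 468.88302995 -207.2437363   250.27045806] 1132.6973746595465 0.8911132163558464
tongue face [ 571.13654736 -204.28416309  186.29686499] 0.9680960324156024 [-205. -202. -203. -203. -204. -204. -205. -204. -205. -205. -205. -206.
 -205. -206. -203. -204. -205. -204. -203. -204. -203. -203. -207. -205.
 -204. -204. -205. -205. -203. -205. -203. -205. -202. -204. -205. -205.
 -205. -204. -204. -205.]
arm face [ 577.57074656 -204.05871086  164.76689867] [-201. -204. -204. -204. -205. -202. -204. -207. -203. -205. -205. -206.
 -203. -203. -206. -205. -204. -204. -205. -206.]
tcp [[ 470.59834098 -198.92002877  298.53338552]]
148 [ 2.39371359e-02 -2.03911133e+02] [ 608.75218394 -204.1307505   160.68933353]
tongL [ 556.57772904 -204.28416309  191.86420122]
tongR [ 583.16025014 -204.28416309  184.01514002]
sockL [ 453.15945714 -207.2437363   249.19368963]
sockR [ 486.43050453 -207.2437363   239.85613013]
```

Emit:
{"name": "send_rows", "arguments": {
  "motion": [
    {"travel":[-0.02,0.4,0],"yaw":0,"grip":255},
    {"travel":[-0.04,1.1,0],"yaw":0,"grip":255},
    {"travel":[-0.06,1.8,0],"yaw":0,"grip":255},
    {"travel":[-0.08,2.5,0],"yaw":0,"grip":255},
    {"travel":[-0.1,3.0,0],"yaw":0,"grip":255},
    {"travel":[-0.1,3.31,0],"yaw":0,"grip":255},
    {"travel":[-0.1,3.31,0],"yaw":0,"grip":255},
    {"travel":[-0.1,3.31,0],"yaw":0,"grip":255}
  ]
}}

```text
clock: 13.2
tcp_pos: [574.2, -188.7, 298.6]
tcp_rot: [[-0.024, 1.0, -0.0], [1.0, 0.024, -0.0], [-0.0, -0.0, -1.0]]
contact_force: [-1.3, 0.6, -2.3]
finger_gap: 35.3
```

```bash
python3 - <<'E'
from h import *
s=robot.read_state();print(s['tcp_pos'],s['finger_gap'],s['contact_force'],s['torque'])
snap('side','s10');crop('s10',260,140,330,240,6,'s10c')
E
```

```text
[ 574.22646602 -188.65234789  298.58022264] 35.284741875473124 [-1.30826466  0.5661981  -2.31533111] [ 0.00551109 -0.02363892  0.02127146]
```

View pics/s10c.png

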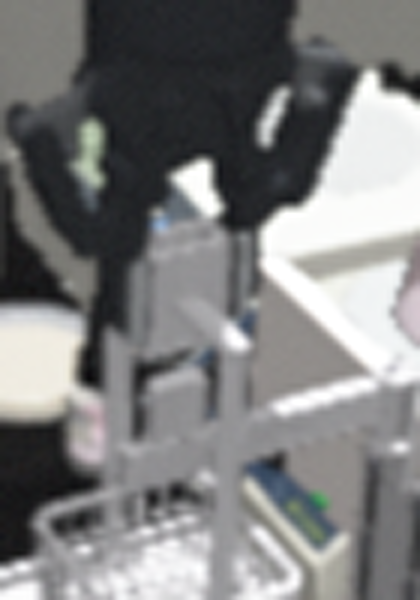

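```bash
python3 - <<'E'
from h import *
a_=np.radians(1.4);c,s_=np.cos(a_),np.sin(a_)
E=lambda Q:np.stack([Q[:,0]*c+Q[:,1]*s_,-Q[:,0]*s_+Q[:,1]*c,Q[:,2]],1)
d=np.load('pics/s10.npy');P=cloud('side',d);P[d==0]=np.nan
def reg(u0,u1,v0,v1):
    q=E(P[v0:v1,u0:u1].reshape(-1,3));return q[~np.isnan(q[:,0])]
for nm,r in(('sock',(286,294,183,189)),('sock2',(286,292,189,195)),('tong',(286,293,205,209)),('arm',(283,295,213,217))):
    q=reg(*r);print(nm,np.median(q,0).round(2),q[:,1].mean().round(2),q[:,1].std().round(2),len(q))
t=robot.read_state()['tcp_pos'];print('tcp',E(t[None]))
crop('s10',278,172,306,216,13,'s10d')
E
```

```text
sock [ 565.28 -210.95  253.56] -210.87 0.86 48
sock2 [ 562.72 -211.28  240.82] -212.26 2.8 36
tong [ 570.13 -204.2   190.7 ] -204.18 1.16 28
arm [ 569.39 -204.16  168.64] -203.9 1.66 48
tcp [[ 569.38835258 -202.66612127  298.68255503]]
```

View pics/s10d.png

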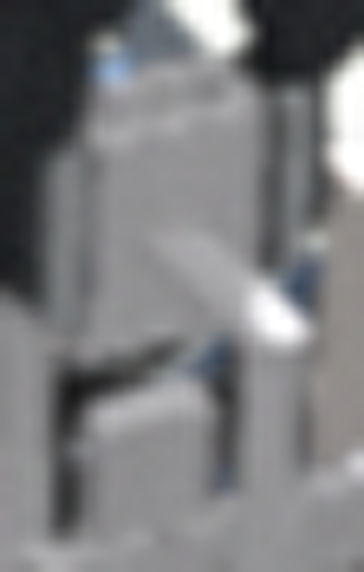

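```bash
python3 - <<'E'
from h import *
a_=np.radians(1.4);c,s_=np.cos(a_),np.sin(a_)
E=lambda Q:np.stack([Q[:,0]*c+Q[:,1]*s_,-Q[:,0]*s_+Q[:,1]*c,Q[:,2]],1)
K,R,tt=cam('side');o=E((-R.T@tt)[None])[0]
def sx(U,V,y):
    r=E((R.T@np.linalg.inv(K)@np.array([278+U/13-.5,172+V/13-.5,1.]))[None])[0];return (o+r*(y-o[1])/r[1]).round(1)
for nm,U,V,y in(('sL',94,200,-210.95),('sR',252,200,-210.95),('sBL',85,355,-210.95),('tL',85,460,-204.2),('tR',213,460,-204.2),('tTL',88,415,-204.2),('tTR',213,390,-204.2),('pin',65,450,-200)):print(nm,sx(U,V,y))
# depth-based edges: columns on rows
d=np.load('pics/s10.npy');P=cloud('side',d);P[d==0]=np.nan
for v in(184,187,206,208):
    print(v,[tuple(E(P[v,u][None])[0].round(0).astype(int)) for u in range(280,300) if not np.isnan(P[v,u,0])])
print(delta((574.2+.0,-188.65+.75,299),91.4))
E
```

```text
sL [ 553.3 -211.   253. ]
sR [ 584.3 -211.   244.8]
sBL [ 552.4 -211.   221.6]
tL [ 556.7 -204.2  193.9]
tR [ 582.8 -204.2  186.2]
tTL [ 557.  -204.2  203.5]
tTR [ 582.1 -204.2  201.6]
pin [ 554.8 -200.   193.9]
184 [(np.int64(543), np.int64(-209), np.int64(262)), (np.int64(545), np.int64(-208), np.int64(261)), (np.int64(545), np.int64(-213), np.int64(264)), (np.int64(547), np.int64(-214), np.int64(264)), (np.int64(550), np.int64(-214), np.int64(263)), (np.int64(553), np.int64(-212), np.int64(261)), (np.int64(557), np.int64(-210), np.int64(259)), (np.int64(559), np.int64(-211), np.int64(259)), (np.int64(561), np.int64(-212), np.int64(259)), (np.int64(563), np.int64(-212), np.int64(258)), (np.int64(567), np.int64(-209), np.int64(256)), (np.int64(569), np.int64(-210), np.int64(256)), (np.int64(571), np.int64(-212), np.int64(256)), (np.int64(574), np.int64(-211), np.int64(255)), (np.int64(576), np.int64(-212), np.int64(255)), (np.int64(578), np.int64(-212), np.int64(255)), (np.int64(582), np.int64(-211), np.int64(253)), (np.int64(585), np.int64(-210), np.int64(252)), (np.int64(588), np.
[... 2310 characters left out ...]
4(-203), np.int64(188)), (np.int64(564), np.int64(-205), np.int64(189)), (np.int64(568), np.int64(-203), np.int64(187)), (np.int64(571), np.int64(-203), np.int64(186)), (np.int64(572), np.int64(-206), np.int64(187)), (np.int64(575), np.int64(-204), np.int64(185)), (np.int64(577), np.int64(-205), np.int64(185)), (np.int64(581), np.int64(-204), np.int64(183)), (np.int64(584), np.int64(-203), np.int64(182)), (np.int64(678), np.int64(-47), np.int64(55)), (np.int64(564), np.int64(-246), np.int64(215)), (np.int64(567), np.int64(-246), np.int64(214)), (np.int64(569), np.int64(-246), np.int64(214)), (np.int64(571), np.int64(-248), np.int64(214))]
(array([ 0.026,  0.002, -0.011]), np.float64(-0.003))
```

Emit:
{"name": "send_rows", "arguments": {
  "motion": [
    {"travel":[0.025,0.01,0],"yaw":0,"grip":255},
    {"travel":[0.025,0.01,0.2],"yaw":0,"grip":255},
    {"travel":[0.025,0.01,0.4],"yaw":0,"grip":255},
    {"travel":[0.025,0.01,0.45],"yaw":0,"grip":255},
    {"travel":[0.025,0.01,0.5],"yaw":0,"grip":255}
  ]
}}

```text
clock: 13.88
tcp_pos: [574.8, -187.9, 283.3]
tcp_rot: [[-0.024, 1.0, -0.0], [1.0, 0.024, 0.0], [0.0, -0.0, -1.0]]
contact_force: [0.2, -0.1, -2.2]
finger_gap: 35.6
```

Emit:
{"name": "send_rows", "arguments": {
  "motion": [
    {"travel":[0,0,0.05],"yaw":0,"grip":255},
    {"travel":[0,0,0.1],"yaw":0,"grip":255}
  ]
}}

```text
clock: 14.12
tcp_pos: [574.9, -187.9, 280.5]
tcp_rot: [[-0.024, 1.0, 0.0], [1.0, 0.024, -0.0], [-0.0, 0.0, -1.0]]
contact_force: [0.4, -0.8, -2.7]
finger_gap: 35.5
```

Emit:
{"name": "send_rows", "arguments": {
  "motion": [
    {"travel":[0,0,0.05],"yaw":0,"grip":255},
    {"travel":[0,0,0.1],"yaw":0,"grip":255}
  ]
}}

```text
clock: 14.38
tcp_pos: [574.9, -187.9, 277.4]
tcp_rot: [[-0.024, 1.0, 0.0], [1.0, 0.024, 0.0], [0.0, 0.0, -1.0]]
contact_force: [0.3, -0.5, -2.0]
finger_gap: 35.4
```

Emit:
{"name": "send_rows", "arguments": {
  "motion": [
    {"travel":[0,0,0.04],"yaw":0,"grip":255},
    {"travel":[0,0,0.08],"yaw":0,"grip":255}
  ]
}}

```text
clock: 14.62
tcp_pos: [575.0, -187.9, 275.3]
tcp_rot: [[-0.024, 1.0, 0.001], [1.0, 0.024, -0.0], [-0.0, 0.001, -1.0]]
contact_force: [2.5, 0.9, -1.5]
finger_gap: 35.2
```

Emit:
{"name": "send_rows", "arguments": {
  "motion": [
    {"travel":[0,0,0.04],"yaw":0,"grip":255},
    {"travel":[0,0,0.08],"yaw":0,"grip":255}
  ]
}}

```text
clock: 14.88
tcp_pos: [575.0, -187.9, 273.4]
tcp_rot: [[-0.024, 1.0, 0.001], [1.0, 0.024, -0.0], [-0.0, 0.001, -1.0]]
contact_force: [1.3, -0.2, 9.1]
finger_gap: 35.6
```

```bash
python3 - <<'E'
from h import *
snap('side','s11');crop('s11',260,140,330,240,6,'s11c')
E
```

```text
(no output)
```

View pics/s11c.png

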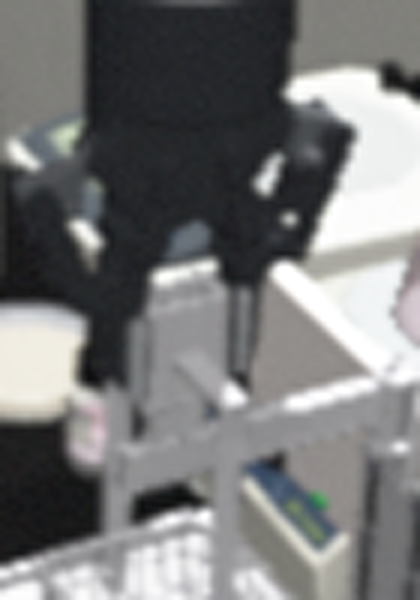

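Emit:
{"name": "send_rows", "arguments": {
  "motion": [
    {"travel":[0,0,0.03],"yaw":0,"grip":255},
    {"travel":[0,0,0.03],"yaw":0,"grip":255}
  ]
}}

```text
clock: 15.18
tcp_pos: [575.0, -188.0, 272.5]
tcp_rot: [[-0.024, 1.0, 0.001], [1.0, 0.024, -0.0], [-0.0, 0.001, -1.0]]
contact_force: [2.4, -0.6, 4.5]
finger_gap: 35.4
```

Emit:
{"name": "send_rows", "arguments": {
  "motion": [
    {"travel":[0,0,0.03],"yaw":0,"grip":255},
    {"travel":[0,0,0.03],"yaw":0,"grip":255}
  ]
}}

```text
clock: 15.42
tcp_pos: [575.0, -187.9, 271.3]
tcp_rot: [[-0.024, 1.0, 0.001], [1.0, 0.024, -0.0], [-0.0, 0.001, -1.0]]
contact_force: [2.7, -0.4, 4.4]
finger_gap: 35.5
```

Pin passed; now rubbing at about 6 N. Continue down.

Emit:
{"name": "send_rows", "arguments": {
  "motion": [
    {"travel":[0,0,0.05],"yaw":0,"grip":255},
    {"travel":[0,0,0.1],"yaw":0,"grip":255},
    {"travel":[0,0,0.15],"yaw":0,"grip":255}
  ]
}}

```text
clock: 15.8
tcp_pos: [575.0, -187.9, 266.7]
tcp_rot: [[-0.024, 1.0, 0.001], [1.0, 0.024, -0.0], [-0.0, 0.001, -1.0]]
contact_force: [5.2, -0.4, 5.3]
finger_gap: 35.4
```

Emit:
{"name": "send_rows", "arguments": {
  "motion": [
    {"travel":[0,0,0.05],"yaw":0,"grip":255},
    {"travel":[0,0,0.1],"yaw":0,"grip":255},
    {"travel":[0,0,0.15],"yaw":0,"grip":255}
  ]
}}

```text
clock: 16.18
tcp_pos: [575.1, -187.9, 262.2]
tcp_rot: [[-0.024, 1.0, 0.001], [1.0, 0.024, -0.0], [-0.0, 0.001, -1.0]]
contact_force: [4.1, -0.5, 6.8]
finger_gap: 35.1
```

Emit:
{"name": "send_rows", "arguments": {
  "motion": [
    {"travel":[0,0,0.05],"yaw":0,"grip":255},
    {"travel":[0,0,0.1],"yaw":0,"grip":255}
  ]
}}

```text
clock: 16.42
tcp_pos: [575.1, -187.9, 259.2]
tcp_rot: [[-0.024, 1.0, 0.001], [1.0, 0.024, -0.0], [-0.0, 0.001, -1.0]]
contact_force: [3.7, -0.1, 5.7]
finger_gap: 35.7
```

Emit:
{"name": "send_rows", "arguments": {
  "motion": [
    {"travel":[0,0,0.04],"yaw":0,"grip":255},
    {"travel":[0,0,0.08],"yaw":0,"grip":255}
  ]
}}

```text
clock: 16.68
tcp_pos: [575.1, -187.9, 256.6]
tcp_rot: [[-0.024, 1.0, 0.001], [1.0, 0.024, -0.0], [-0.0, 0.001, -1.0]]
contact_force: [5.3, -0.9, -0.3]
finger_gap: 35.3
```

Emit:
{"name": "send_rows", "arguments": {
  "motion": [
    {"travel":[0,0,0.03],"yaw":0,"grip":255},
    {"travel":[0,0,0.03],"yaw":0,"grip":255}
  ]
}}

```text
clock: 16.92
tcp_pos: [575.1, -187.8, 255.1]
tcp_rot: [[-0.024, 1.0, 0.0], [1.0, 0.024, 0.0], [0.0, 0.0, -1.0]]
contact_force: [7.1, -0.5, -1.0]
finger_gap: 35.0
```

Emit:
{"name": "send_rows", "arguments": {
  "motion": [
    {"travel":[0,0,0.03],"yaw":0,"grip":255},
    {"travel":[0,0,0.03],"yaw":0,"grip":255}
  ]
}}

```text
clock: 17.18
tcp_pos: [575.1, -187.8, 254.3]
tcp_rot: [[-0.024, 1.0, 0.001], [1.0, 0.024, 0.0], [0.0, 0.001, -1.0]]
contact_force: [8.7, 0.1, -0.5]
finger_gap: 35.5
```

Emit:
{"name": "send_rows", "arguments": {
  "motion": [
    {"travel":[0,0,0.03],"yaw":0,"grip":255},
    {"travel":[0,0,0.03],"yaw":0,"grip":255}
  ]
}}

```text
clock: 17.42
tcp_pos: [575.1, -187.8, 253.4]
tcp_rot: [[-0.024, 1.0, 0.001], [1.0, 0.024, 0.0], [0.0, 0.001, -1.0]]
contact_force: [8.2, 0.6, 0.1]
finger_gap: 35.6
```

Emit:
{"name": "send_rows", "arguments": {
  "motion": [
    {"travel":[0,0.03,0.02],"yaw":0,"grip":255},
    {"travel":[0,0.03,0.03],"yaw":0,"grip":255}
  ]
}}

```text
clock: 17.68
tcp_pos: [575.5, -187.8, 252.4]
tcp_rot: [[-0.024, 1.0, -0.001], [1.0, 0.024, 0.0], [0.0, -0.001, -1.0]]
contact_force: [-0.2, 0.2, 0.2]
finger_gap: 35.9
```

Emit:
{"name": "send_rows", "arguments": {
  "motion": [
    {"travel":[0,0,0.03],"yaw":0,"grip":255},
    {"travel":[0,0,0.03],"yaw":0,"grip":255}
  ]
}}

```text
clock: 17.92
tcp_pos: [575.5, -187.8, 252.3]
tcp_rot: [[-0.024, 1.0, -0.001], [1.0, 0.024, 0.0], [0.0, -0.001, -1.0]]
contact_force: [-2.3, 0.9, 4.5]
finger_gap: 35.6
```

Emit:
{"name": "send_rows", "arguments": {
  "motion": [
    {"travel":[0,0,0.03],"yaw":0,"grip":255},
    {"travel":[0,0,0.03],"yaw":0,"grip":255},
    {"travel":[0,0,0.03],"yaw":0,"grip":255}
  ]
}}

```text
clock: 18.3
tcp_pos: [575.5, -187.9, 252.1]
tcp_rot: [[-0.024, 1.0, 0.0], [1.0, 0.024, -0.0], [-0.0, 0.0, -1.0]]
contact_force: [-6.2, 1.7, 10.3]
finger_gap: 35.7
```

```bash
python3 - <<'E'
from h import *
s=robot.read_state();print(s['tcp_pos'],s['contact_force'])
snap('side','s12');crop('s12',260,140,330,240,6,'s12c')
E
```

```text
[ 575.51497674 -187.86211675  252.08456794] [-6.16058948  1.70629538 10.31743993]
```

View pics/s12c.png

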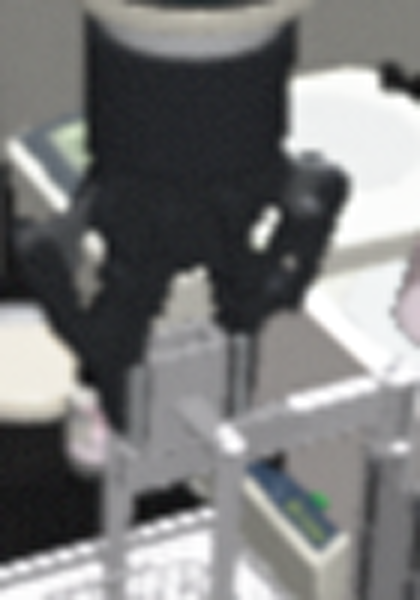

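Emit:
{"name": "send_rows", "arguments": {
  "motion": [
    {"travel":[0,-0.015,-0.02],"yaw":0,"grip":255},
    {"travel":[0,-0.015,-0.04],"yaw":0,"grip":255},
    {"travel":[0,-0.015,-0.04],"yaw":0,"grip":255}
  ]
}}

```text
clock: 18.73
tcp_pos: [575.3, -187.8, 252.3]
tcp_rot: [[-0.024, 1.0, 0.0], [1.0, 0.024, 0.0], [0.0, 0.0, -1.0]]
contact_force: [-0.4, 1.3, 2.8]
finger_gap: 35.4
```

Emit:
{"name": "send_rows", "arguments": {
  "motion": [
    {"travel":[0,0,0],"yaw":0,"grip":110},
    {"travel":[0,0,0],"yaw":0,"grip":90},
    {"travel":[0,0,0],"yaw":0,"grip":40},
    {"travel":[0,0,0],"yaw":0,"grip":0},
    {"travel":[0,0,0],"yaw":0,"grip":0},
    {"travel":[0,0,0],"yaw":0,"grip":0}
  ]
}}

```text
clock: 19.48
tcp_pos: [575.3, -187.9, 252.3]
tcp_rot: [[-0.024, 1.0, -0.0], [1.0, 0.024, -0.0], [-0.0, -0.0, -1.0]]
contact_force: [-0.0, 0.1, 0.9]
finger_gap: 85.3
```

```bash
python3 - <<'E'
from h import *
s=robot.read_state();print(s['tcp_pos'],s['finger_gap'],s['contact_force'])
snap('side','s13');crop('s13',260,140,330,240,6,'s13c')
E
```

```text
[ 575.28323305 -187.8944518   252.28962021] 85.34437126070353 [-0.00171157  0.08236697  0.87685671]
```

View pics/s13c.png

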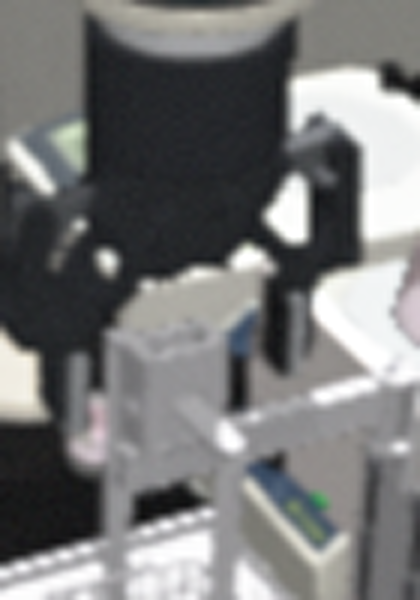

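Released; fingers clear of the socket on both sides. Retreat straight up, then aside.

Emit:
{"name": "send_rows", "arguments": {
  "motion": [
    {"travel":[0,0,-0.5],"yaw":0,"grip":0},
    {"travel":[0,0,-1.5],"yaw":0,"grip":0},
    {"travel":[0,0,-3],"yaw":0,"grip":0},
    {"travel":[0,0,-4],"yaw":0,"grip":0},
    {"travel":[2,0,-4],"yaw":0,"grip":0},
    {"travel":[4,-1,-4],"yaw":0,"grip":0},
    {"travel":[6,-2,-4],"yaw":0,"grip":0},
    {"travel":[8,-2,-4],"yaw":0,"grip":0},
    {"travel":[9,-2,-4],"yaw":0,"grip":0},
    {"travel":[9,-2,-4],"yaw":0,"grip":0}
  ]
}}

```text
clock: 20.78
tcp_pos: [508.4, 82.6, 373.6]
tcp_rot: [[-0.027, 1.0, 0.001], [1.0, 0.027, 0.0], [0.0, 0.001, -1.0]]
contact_force: [0.3, -0.7, -0.2]
finger_gap: 85.3
```

```bash
python3 - <<'E'
from h import *
snap('side','s14');crop('s14',180,120,370,310,3.1,'s14c')
snap('top','t14');crop('t14',140,120,370,270,3.4,'t14c');crop('t14',270,130,340,210,7,'t14d')
d=np.load('pics/t14.npy');P=cloud('top',d);x,y,z=P[...,0],P[...,1],P[...,2]
m=(x>520)&(x<630)&(y>-250)&(y<-130)
for lo,hi in((190,208),(210,228)):
    p=P[m&(z>lo)&(z<hi)];print(len(p),np.median(p,0).round(1),cv2.minAreaRect(p[:,:2].astype(np.float32)) if len(p) else '')
print(robot.read_state()['clock'])
E
```

```text
178 [ 574.1 -187.6  197.8] ((572.2072143554688, -186.96270751953125), (91.2218017578125, 33.39097213745117), 79.46137237548828)
84 [ 577.4 -187.8  218.7] ((574.6964111328125, -187.1371307373047), (19.892885208129883, 33.609256744384766), 89.32240295410156)
20.875
```

View pics/s14c.png

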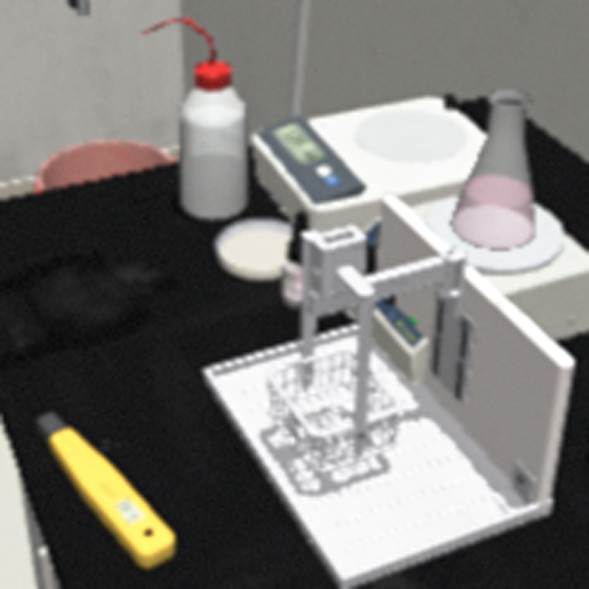

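View pics/t14c.png

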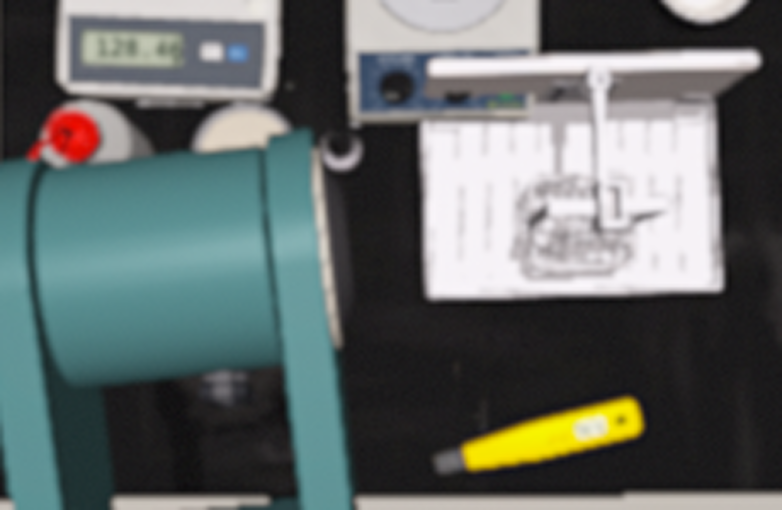

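View pics/t14d.png

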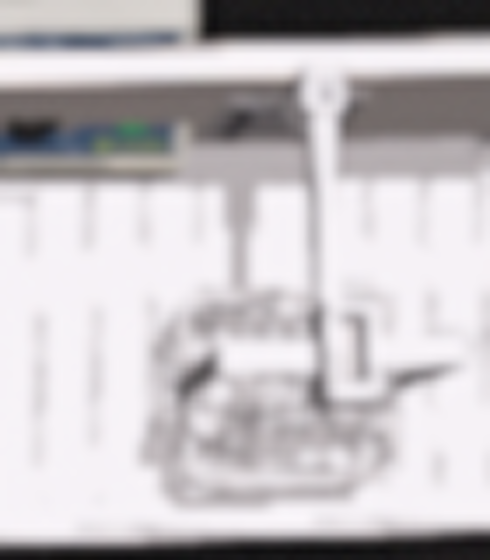

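```bash
python3 - <<'E'
from plant import robot
print(robot.finish_job())
E
```

```text
the job is handed in; nothing more can be done
None
```

The hook is out at its stop and the basket hangs on it, home and released. The job was handed in at about 21 s, with no verdict reported.

**Hook:** I swung it out with the closed fingers behind its tongue until it met the stop. The fingers pushed on it with about 41 N at the end. I backed off then.

**Basket:** I gripped it by the socket's end faces and brought the bail in over the arm from the front. Then I pressed it down in steps of 1 to 2 mm:
- The push past the catch pin was about 11 to 12 N.
- The vertical resistance dropped to nothing near home, which fits the pin snapping into its window.
- The final seating push was about 13 N including the basket's weight. Side forces reached 9 N while it went on, and I took them out before letting go.

**Last checks:**
- The socket top measured z ≈ 219 mm, which puts its mouth at about 172.7 mm, against about 172.5 mm measured for the seat.
- The socket's centre was at about (574.7, -187.1) mm. That is roughly 2 mm from where I estimated seat_line to be, close to the camera calibration's accuracy.
- The basket looks upright in the side view and hangs over the tray.
- In the pictures the dropper bottle, wash bottle and pH tester look unmoved. The petri dish was partly hidden by the arm in the top view but looked unmoved in the side view.

The two cameras disagreed by about 2 mm on the tongue's sideways position, so I aligned by the socket's offset from the tongue rather than by absolute position. I could not see the catch pin itself. That it sprang out is inferred from the force drop and the height.

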